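Hook out the sample tray and load the vial rack on the reader

TASK

Take the tray hook from the bench, reach it in under the wire shelf, drop it behind the tray's front wall and drag the tray forward until the whole tray is clear of the shelf, then lay the hook back on the open bench. Lift the long vial rack out of the tray and set it down, not dropping it, flat and square on the code reader, snug into the corner against its stops so that it keeps the presence pin pressed down; either way round will do. Keep the rack and the jar beside it upright, and do not disturb the other things on the bench.

Things in the scene. Friction and masses are not known exactly. Their poses are not given: they have to be found in the camera images.
- hook_grip (a point): Tray hook, loose, 130 g, standing on the bench: black plastic handle 90 x 22 x 30 mm (x y z), a cranked 6 mm steel rod from its front end. Point: centre of the handle, 15 mm above its underside. x points along the tool to the hook, z up. The rod's straight part runs 75 to 155 mm ahead of this point, axis 25 mm above it (underside 22 mm above), then turns straight down.
- hook_tip (a point): Lower end of the hook's downturned end, 155 mm ahead (hook x) of hook_grip and 12 mm below it; 6 mm thick, it stands 34 mm below the underside of the rod. With the tool on the bench it is 3 mm above the bench. Same axes as hook_grip.
- shelf_edge (a point): Fixed wire riser shelf standing on the bench, 400 mm wide (y), 290 mm deep (x), open at front and back, a thin leg at each corner; one can see down between its wires. Point: middle of its front edge bar (8 mm thick), 165 mm above the bench. x points into the shelf, away from the robot; y left.
- tray_lip (a point): Cream open tray, loose, 0.3 kg, 160 deep (x) x 250 wide (y) x 45 mm high, walls and floor 4 mm, on the bench under the shelf, front wall 25 to 45 mm behind the shelf edge. Point: middle of the front wall's top outer edge, 45 mm above the bench. x points to the tray's back, nearly along the shelf's x. Rack and jar stand in it; the 35 mm behind the front wall are free before the rack.
- rack_center (a point): Long vial rack, loose, about 0.25 kg: light grey block 44 (x) x 120 (y) x 40 mm high, two rows of six places, ten white-capped vials rising 15 mm above it. It starts on the tray's floor, crosswise. Point: centre of the block, 20 mm above its underside; y along its length. Grip it across the 44 mm at mid length; from above this needs it some 90 mm in front of the shelf edge.
- reader_seat (a point): Fixed rack code reader: low grey housing 210 (x) x 270 (y) x 85 mm high, flat dark deck with a glass strip. Point: on the deck, 85 mm above the bench, where the middle of the rack's underside is when home, rack length along this y. x points to the reader's back, y left. It is bounded by stops at +x and -y only; the other sides are open.
- back_stops (a point): The reader's two aluminium back stops, each 20 mm long and 10 mm high, for the rack's far long side. Point: on the deck, midway between them, in their common face, 22 mm in +x from reader_seat; the stops reach from 38 to 58 mm either side of it along y, a finger gap of 76 mm between them. Axes as reader_seat.
- end_stop (a point): The reader's aluminium end stop, 40 mm long, 10 mm high, for the rack's right-hand (-y) end. Point: on the deck at its face, 60 mm in -y from reader_seat. Axes as reader_seat.
- pin_top (a point): Top of the presence pin, round-nosed steel, 8 mm thick, 5 mm proud of the deck when free, in the corner between the stops, 12 mm in +x and 50 mm in -y from reader_seat, so under the rack's corner.
- reader_pin (a joint): Travel of the presence pin, downwards, in m: 0 free, 0.005 when level with the deck (a rack lying flat holds it there), 0.006 at most. Sprung up with about 0.5 N, so the rack's own weight holds it down.
- jar_center (a point): Bystander in the tray: squat amber jar 42 mm across, 55 mm high, loose, left of the rack. Point at mid height.
- bottle_center (a point): Bystander: amber bottle with paper label, 60 mm across, 120 mm high. Point at mid height.
- flask_center (a point): Bystander: conical glass flask, 72 mm across, 110 mm high. Point at mid height.
- wash_bottle_center (a point): Bystander: white wash bottle 64 mm across with a bent spout, 158 mm high. Point 55 mm above its underside.
- short_rack_center (a point): Bystander: short rack like the long one but only 44 x 64 x 40 mm with two vials. Point 20 mm above its underside.
- tip_box_center (a point): Bystander: grey tip box with clear lid, 88 x 128 x 66 mm. Point at mid height.
- timer_center (a point): Bystander: white bench timer, 50 x 65 x 18 mm. Point at mid height.
Mind the look-alikes: they are no part of the job. What is shaped like the part that bears rack_center but purple is not meant.

How it is judged (in metres and radians):
On the way, in this order (a step that is already met when the one before it is completed fails the run):
1. the hook's end is behind the tray's front wall, below its rim, and the tray has been drawn forward 30 mm (x of hook_tip in the frame of tray_lip between -0.003 and 0.06 m and z of hook_tip in the frame of tray_lip below -0.003 m and y of hook_tip in the frame of tray_lip between -0.125 and 0.125 m and distance of tray_lip from where it was at the start of the episode above 0.03 m), for 0.1 s.
2. the hook, still behind the front wall, has drawn the tray clear of the shelf (front wall at least 140 mm in front of the shelf edge) (x of hook_tip in the frame of tray_lip between -0.003 and 0.06 m and z of hook_tip in the frame of tray_lip below -0.003 m and y of hook_tip in the frame of tray_lip between -0.125 and 0.125 m and x of tray_lip in the frame of shelf_edge below -0.14 m), for 0.1 s.
3. the hook is laid on the open bench and let go (height (world z) of hook_grip below 0.022 m and contact force between the fingers and hook below 0.05 N and contact force between hook and tray below 0.05 N and linear speed of hook below 0.03 m/s and horizontal distance between hook_grip and reader_seat above 0.12 m), for 0.2 s.
4. the rack is lifted clear of the tray (z of rack_center in the frame of tray_lip above 0.02 m), for 0.1 s.
At the end, for the whole second after the job is handed in: The rack lies flat on the reader, released and at rest, within 5 mm of its stops, square to 4 degrees, holding the pin down over 4 mm; the hook lies released on the open bench, clear of tray and reader; the tray's front wall is at least 140 mm in front of the shelf edge (all of step 3 and x of rack_center in the frame of reader_seat between -0.005 and 0.005 m and y of rack_center in the frame of reader_seat between -0.005 and 0.005 m and z of rack_center in the frame of reader_seat between 0.016 and 0.023 m and angle between the x axis of rack_center and the x axis of reader_seat, either way round below 0.07 rad and angle between rack_center's own z axis and vertical below 0.05 rad and value of joint reader_pin above 0.004 m and contact force between the fingers and rack below 0.05 N and linear speed of rack below 0.02 m/s and x of tray_lip in the frame of shelf_edge below -0.14 m); the robot touches nothing.
It fails at once if the rack or the jar beside it is tipped by more than 30 degrees (angle between any of rack_center, jar_center's own z axis and vertical above 0.52 rad).
It fails at once if the rack is dropped (moves faster than 0.5 m/s out of the fingers) (contact force between the fingers and rack below 0.02 N and linear speed of rack above 0.5 m/s).
It fails at once if another thing on the bench is shifted by more than 30 mm or tipped over (distance of any of bottle_center, flask_center, short_rack_center, tip_box_center, wash_bottle_center, timer_center from where it was at the start of the episode above 0.03 m or angle between any of bottle_center, flask_center, short_rack_center, tip_box_center, wash_bottle_center, timer_center's own z axis and vertical above 0.5 rad).
It also fails if it takes over 72 s, if anything falls off the work surface, if the arm or the gripper's body presses on something with over 40 N, if the wrist force passes 120 N, or if a joint passes its speed limit or range.

ROBOT

A 6-joint arm with a two-finger parallel gripper is mounted at the origin on the work surface. World frame = base frame: x ahead of the robot, y to its left, z up, the work surface at z = 0. Lengths are in mm, angles in rad, forces in N, time in s.
With the tool pointing down it reaches from about 375 to 925 mm from the base axis. Payload 5.7 kg.
Tool frame: the origin (TCP) lies at the very end of the fingers, on their centre line; the grasp point (between the pads) lies 19 mm behind it; x points along the fingers, z is the direction in which the jaws open and shut, and the axes are right-handed (so a half turn about x gives the same grasp; the last joint's range is limited). The gripper opens to 85 mm and grips with 20 to 120 N. Pads are 22 mm wide; open, the fingers measure 114 mm over their backs; the gripper's body (76 mm by 85 mm) begins 54 mm behind the grasp point. The pads swing forward as they close: fully open they stand 13 mm farther back than shut.
Start: joints at [-1.343, 0.359, 1.51, -0, 1.272, -0.115], TCP at [201.659, -565.064, 231.267] pointing down, gripper open.
Joint ranges: [-2.97, 2.97], [-1.01, 2.36], [0.21, 2.38], [-0.96, 4.11], [0.2, 2.71], [-2.98, 2.98]. Speed limits (rad/s): [2.39, 2.39, 3.14, 3.14, 3.14, 3.14].

INTERFACE

Orientations are given as a rotation vector (axis times angle).
In Python, from bench import readout, cams, robot, finder gives the robot as it stands. The module is installed in compiled form; this text tells all that it offers.
- The arm moves only by the tool arm_command, never from a script. Its argument "steps" is a list that holds one entry, the list of rows, each a list of 5 numbers: the shift along the world's x, y, z in mm, then the turn about the world's z in units of 6 degrees (1.0 is 6 degrees), then the closure, from 0 (fully open) to 1 (shut). In form: [[[x, y, z, yaw, fingers], ...]]. A call has 1 to 10 rows; each row shifts and turns the commanded pose from where the row before left it; what a row does not reach is not made up. A row lasts 1/8 s, in which the tool goes at most 62.5 mm and 10.7 degrees, less where a joint would pass 70% of its speed; a pose out of reach is approached as far as the arm can. A call is refused whole if a number of a shift passes 62.5 or a number of a turn 1, either way. A call with a gripper value outside its range is refused whole. The fingers move at their own pace and stop on an object; "squeeze" is the grip in N (left out, the last holds). Time passes only in rows, so rows that do not move let the fingers close. It gives the time, the measured TCP pose, the force and the opening at its end, in the units of the state.
- readout.get_obs(): the state, without advancing time (a new reading comes with each control period).
- cams.read_camera(name): name is "side" or "top" or "wrist"; returns the picture (420x560x3 uint8, blue, green, red); there is no depth.
- cams.camera_info(name): a dict with "camera_matrix" (3x3 intrinsics, pixels), "rvec" (rotation vector, rad) and "tvec" (3), from world to camera coordinates, as OpenCV has them. Camera axes: x right, y down, z forward; pixel columns grow to the right and rows downward; lengths in mm; the calibration is good to about 2 mm. The wrist camera is an equidistant fisheye: a pixel r from the principal point sees the ray r / f radians off the axis. A picture is of the moment at which its call begins: read the wrist's pose just before it. camera_info takes no time and is no camera call; for the wrist camera it gives the pose at the moment of the call.
- robot.close_job(): hands the job in, once; it reports no verdict.
Trained networks look in the newest picture that a camera, given by its name, has taken for a name from the list of things; names that differ only in an ending like _2 or _b are one class to them, and where a whole thing is asked for, a point or a joint stands for the part that bears it (a point fixed in the world has none). Each returns a list of dicts, best first, with "p" (0 to 1); they miss things now and then, are a little off and sometimes report something else, mostly with a low value. They report only what shows in the picture. A call takes as long as a camera call. They do not tell look-alikes from the thing itself.
- finder.search_frame(camera, label): "box" ([centre column, centre row, width, height] in pixels, round what is visible of it).
- finder.spot_point(camera, label): "position" ([column, row] in pixels: a listed point, or the origin of a listed thing).
The state is a dict: "clock": time; "qpos": joint angles; "joint_vel": joint speeds; "joint_efforts": joint torques, N m; "ee_pos": TCP position; "ee_rot": TCP orientation; "wrist_force": force on the tool from outside, world axes, zero at the start; "moment": the same for the moment, N m; "opening": opening from 0.0 (shut) to 1.0 (fully open).
Only numpy, scipy, OpenCV 4.12 (cv2) and the standard library are available. Lean on these libraries where they do the work, as an engineer would, in place of code of your own. Each camera call takes 0.05 s, during which the arm holds its last target.

## Working session

There is one attempt and no reset: what is moved stays moved. The work goes in short steps, Python scripts to look and compute and a tool call to move; the robot and the scene stay as the last step left them, time stands still between calls to the robot, and variables do not carry over. Pictures are saved under pics/ and viewed, and the job is handed in when it is done.

Besides the shell and the picture viewer there is one more tool, called after ">>>" as name([rows], argument=value, ...), one row to a line, values as JSON. arm_command: Moves the arm, as the interface text tells. Its arguments: {"type":"object","properties":{"steps":{"type":"array"},"squeeze":{"type":"number"}},"required":["steps"]}

```bash
mkdir -p pics; ls; python3 - <<'E'
from bench import readout,cams,finder
import cv2,numpy as np
print(readout.get_obs())
for c in ["side","top","wrist"]:
    im=cams.read_camera(c); cv2.imwrite(f"pics/{c}0.png",im)
    i=cams.camera_info(c); R=cv2.Rodrigues(np.array(i["rvec"],float))[0]
    print(c,np.round(i["camera_matrix"],1).tolist(),"pos",-R.T@np.array(i["tvec"]).ravel(),"fwd",R[2])
E
```

```text
pics
{'clock': 0.0, 'qpos': array([-1.34307477e+00,  3.59478443e-01,  1.51145699e+00, -2.15197824e-07,
        1.27249070e+00, -1.15103607e-01]), 'joint_vel': array([ 0.00030097, -0.00190783, -0.00121801,  0.00088257, -0.00163655,
       -0.00172716]), 'joint_efforts': array([ 5.72816163e-06, -5.27613616e+01, -2.78616536e+01, -3.11080885e-04,
        1.29824487e-02,  4.00657001e-06]), 'ee_pos': array([ 201.52351758, -564.412541  ,  230.46005098]), 'ee_rot': array([ 0.95425706,  1.35350769, -0.95223634]), 'wrist_force': array([0.29879177, 1.04520781, 0.20708902]), 'moment': array([0.02942412, 0.00524838, 0.01723692]), 'opening': 1.0041391824326955}
side [[469.4, 0.0, 273.7], [0.0, 469.4, 212.6], [0.0, 0.0, 1.0]] pos [274.81145154 942.39632568 963.61834224] fwd [ 0.1858054  -0.7524356  -0.63191536]
top [[421.0, 0.0, 281.3], [0.0, 421.0, 208.5], [0.0, 0.0, 1.0]] pos [ 236.87478788  -79.75803185 1667.4855318 ] fwd [ 0.18437688  0.00838334 -0.98281986]
wrist [[325.2, 0.0, 280.0], [0.0, 325.2, 210.7], [0.0, 0.0, 1.0]] pos [ 268.7445623  -540.61557696  373.21200445] fwd [-0.2659024  -0.09333747 -0.9594707 ]
```

View pics/side0.png

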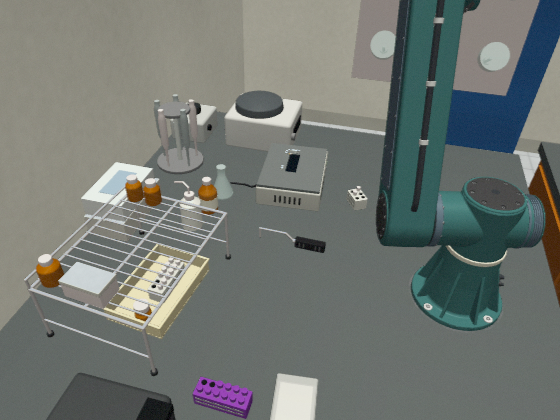

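View pics/top0.png

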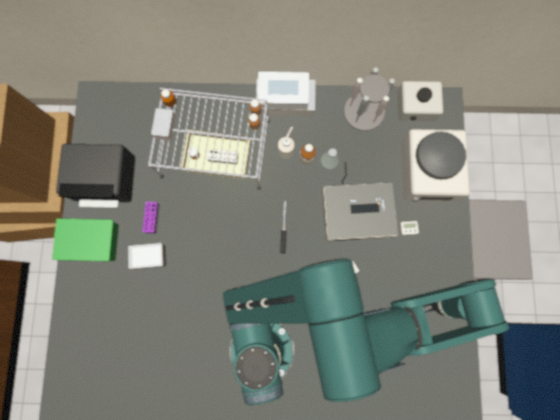

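View pics/wrist0.png

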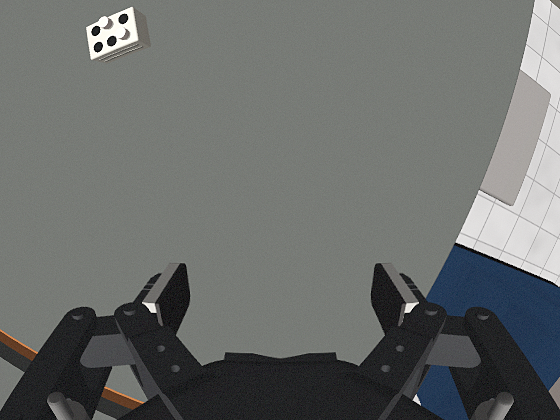

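Top view: shelf at (150–268, 92–185) with the cream tray and rack (222,156) under it, and the jar at (195,153). The hook is at (284,205–250), the reader at (360,212), the purple look-alike at (150,217), the short rack near (355,268) and the timer at (410,228).

```bash
cat > h.py <<'E'
from bench import readout,cams,finder
import cv2,numpy as np
def cam(n):
    i=cams.camera_info(n);K=np.array(i["camera_matrix"],float);R=cv2.Rodrigues(np.array(i["rvec"],float))[0];t=np.array(i["tvec"],float).ravel()
    return K,R,t,-R.T@t
def ray(n,uv,c=None):
    K,R,t,C=c or cam(n); x=(uv[0]-K[0,2])/K[0,0];y=(uv[1]-K[1,2])/K[1,1]
    if n=="wrist":
        r=np.hypot(x,y); s=np.sin(r)/r if r>0 else 1; d=np.array([x*s,y*s,np.cos(r)])
    else: d=np.array([x,y,1.])
    d=R.T@d; return C,d/np.linalg.norm(d)
def plane(n,uv,z,c=None):
    C,d=ray(n,uv,c); return C+d*(z-C[2])/d[2]
def proj(n,P,c=None):
    K,R,t,C=c or cam(n); p=R@np.array(P,float)+t
    if n=="wrist":
        rr=np.hypot(p[0],p[1]); th=np.arctan2(rr,p[2]); x,y=p[0]/rr*th,p[1]/rr*th
    else: x,y=p[0]/p[2],p[1]/p[2]
    return np.array([K[0,0]*x+K[0,2],K[1,1]*y+K[1,2]])
def tri(rays):
    A=np.zeros((3,3));b=np.zeros(3)
    for C,d in rays:
        M=np.eye(3)-np.outer(d,d);A+=M;b+=M@C
    P=np.linalg.solve(A,b); return P,[np.linalg.norm((np.eye(3)-np.outer(d,d))@(P-C)) for C,d in rays]
E
python3 - <<'E'
from h import *
zs=dict(hook_grip=15,hook_tip=3,shelf_edge=165,tray_lip=45,rack_center=24,reader_seat=85,back_stops=85,end_stop=85,pin_top=90,jar_center=31,bottle_center=60,flask_center=55,wash_bottle_center=55,short_rack_center=20,tip_box_center=33,timer_center=9)
cams.read_camera("top");cams.read_camera("side")
for n,z in zs.items():
    for c in ("top","side"):
        for r in finder.spot_point(c,n)[:2]:
            print(n,c,round(r["p"],2),np.round(r["position"],1),np.round(plane(c,r["position"],z),0)[:2])
E
```

```text
hook_grip top 0.47 [283.7 239.1] [425. -78.]
hook_grip top 0.41 [285.1 146.7] [805. -76.]
hook_grip side 0.82 [310.6 244.8] [410. -71.]
hook_tip side 0.69 [259.7 234.8] [571. -86.]
hook_tip side 0.33 [192.5 210.5] [ 813. -139.]
shelf_edge top 0.66 [203.9 171.9] [650. 222.]
shelf_edge side 0.87 [189.1 263.4] [654. 231.]
tray_lip top 0.86 [208.7 171.4] [686. 227.]
tray_lip side 0.72 [185.  290.9] [682. 218.]
tray_lip side 0.71 [282.1 161.1] [ 590. -442.]
rack_center top 0.88 [151.7 215.7] [505. 447.]
rack_center top 0.64 [225.7 158.1] [749. 165.]
rack_center side 0.84 [168.8 279.4] [749. 176.]
rack_center side 0.8 [223.5 396.5] [496. 454.]
reader_seat top 0.87 [366.3 206.4] [ 549. -391.]
reader_seat side 0.94 [288.9 162.4] [ 552. -380.]
reader_seat side 0.52 [357.3 199.3] [ 302. -238.]
back_stops top 0.6 [366.  200.5] [ 572. -390.]
back_stops side 0.91 [283.9 160.1] [ 572. -389.]
back_stops side 0.68 [291.1 411.9] [344. 481.]
end_stop top 0.66 [380.5 206.6] [ 549. -445.]
jar_center top 0.39 [192.8 152.7] [767. 298.]
jar_center side 0.64 [143.4 312.5] [760. 300.]
bottle_center top 0.73 [306.5 149.8] [ 779. -162.]
bottle_center side 0.88 [207.1 193.8] [ 769. -166.]
flask_center top 0.64 [327.4 154.6] [ 762. -245.]
flask_center side 0.75 [221.3 179.4] [ 755. -261.]
wash_bottle_center top 0.67 [284.8 147.7] [787. -75.]
wash_bottle_center side 0.57 [192.8 210.4] [783. -81.]
short_rack_center top 0.57 [347.3 270.3] [ 308. -327.]
short_rack_center side 0.53 [356.8 198.1] [ 306. -331.]
tip_box_center top 0.96 [150.3 257.1] [342. 437.]
tip_box_center side 0.85 [289.7 409.9] [352. 451.]
tip_box_center side 0.36 [139.1 314.8] [766. 311.]
timer_center top 0.51 [409.4 226.5] [ 486. -576.]
timer_center top 0.41 [309.  151.4] [ 789. -174.]
```

```bash
python3 - <<'E'
import cv2,numpy as np
t=cv2.imread("pics/top0.png");s=cv2.imread("pics/side0.png")
cv2.imwrite("pics/tcrop.png",cv2.resize(t[80:290,140:440],None,fx=2.66,fy=2.66,interpolation=cv2.INTER_CUBIC))
cv2.imwrite("pics/scrop.png",cv2.resize(s[130:380,20:340],None,fx=2.4,fy=2.4,interpolation=cv2.INTER_CUBIC))
E
```

```text
(no output)
```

View pics/tcrop.png

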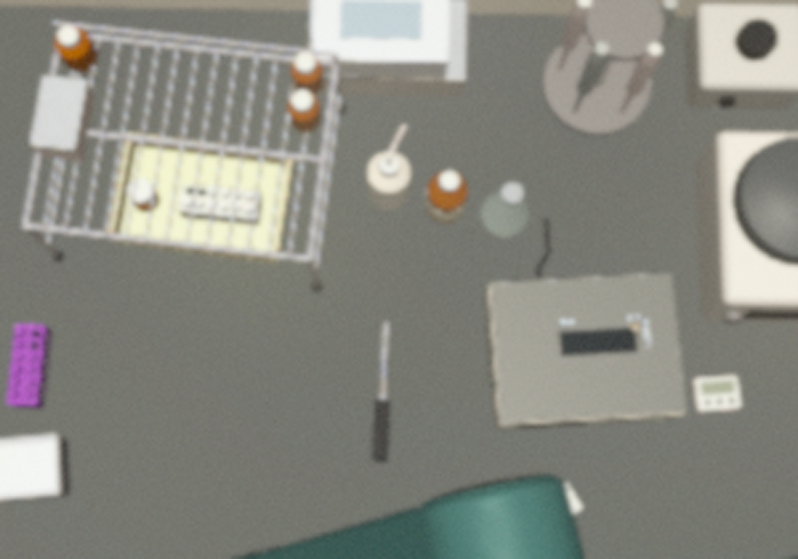

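View pics/scrop.png

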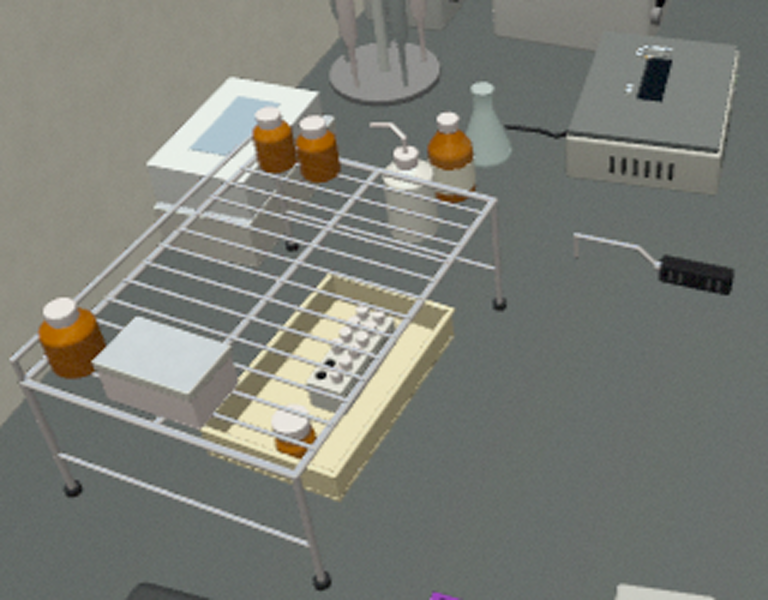

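```bash
python3 - <<'E'
from h import *
o=readout.get_obs();R=cv2.Rodrigues(o["ee_rot"])[0];print(np.round(R,3))
C=cam("wrist")[3];print("cam in tool",R.T@(C-o["ee_pos"]), "cam axes in tool", np.round(R.T@cam("wrist")[1].T,3))
for n,a,b in (("top",(149.4,165.7),(259.5,178.1)),("side",(143.8,325.8),(225,214.6))):
    p,q=plane(n,a,165),plane(n,b,165);print(n,p,q,(p+q)/2,np.linalg.norm(p-q),np.degrees(np.arctan2(-(q-p)[0],-(q-p)[1])))
E
```

```text
[[ 0.     0.942  0.336]
 [ 0.     0.336 -0.942]
 [-1.     0.    -0.   ]]
cam in tool [-142.54809125   71.36177665   -0.20746939] cam axes in tool [[ 0.    -0.282  0.959]
 [ 0.001 -0.959 -0.282]
 [ 1.     0.001 -0.   ]]
top [669.95982396 425.24100783 165.        ] [630.99149259  15.61056813 165.        ] [650.47565828 220.42578798 165.        ] 411.47980263539927 5.43422025005781
side [673.36257967 423.42287616 165.        ] [632.42431532  35.7400805  165.        ] [652.8934475  229.58147833 165.        ] 389.83828895869163 6.027941572524101
```

>>> arm_command([
  [[8, 18, 0, 1, 0], [8, 18, 0, 1, 0], [8, 18, 0, 1, 0], [8, 18, 0, 1, 0], [8, 18, 0, 1, 0], [8, 18, 0, 1, 0], [8, 18, 0, 1, 0], [8, 18, 0, 1, 0], [8, 18, 0, 1, 0], [8, 18, 0, 1, 0]],
], squeeze=70)

```text
clock: 3.1
ee_pos: [281.9, -384.5, 231.4]
ee_rot: [0.139, 1.566, -0.14]
wrist_force: [0.6, -0.2, -0.7]
opening: 1.001
```

>>> arm_command([
  [[8, 18, 0, 1, 0], [8, 18, 0, 1, 0], [8, 18, 0, 1, 0], [8, 18, 0, 1, 0], [8, 18, 0, 1, 0], [8, 18, 0, 1, 0], [8, 18, 0, 1, 0], [8, 18, 0, 1, 0], [8, 18, 0, 1, 0], [8, 18, 0, 1, 0]],
])

```text
clock: 4.35
ee_pos: [361.9, -204.5, 231.4]
ee_rot: [-0.68, 1.462, 0.679]
wrist_force: [0.8, -0.2, 0.9]
opening: 0.998
```

>>> arm_command([
  [[8, 20, -5, 1, 0], [8, 20, -5, 1, 0], [8, 20, -5, 1, 0], [8, 20, -5, 1, 0], [4, 20, -5, 1, 0], [0, 20, -5, 1, 0], [0, 10, 0, 0.4, 0], [0, 0, 0, 0, 0]],
])

```text
clock: 5.35
ee_pos: [397.7, -74.8, 201.5]
ee_rot: [-1.184, 1.225, 1.184]
wrist_force: [-0.0, 0.5, -0.3]
opening: 0.998
```

```bash
python3 - <<'E'
from h import *
o=readout.get_obs();print(o["clock"],o["ee_pos"],o["qpos"],o["opening"]);R=cv2.Rodrigues(o["ee_rot"])[0];print(np.degrees(np.arctan2(R[1,1],R[0,1])))
cv2.imwrite("pics/w1.png",cams.read_camera("wrist"))
for n,z in dict(hook_grip=15,hook_tip=3).items():
    for r in finder.spot_point("wrist",n)[:2]: print(n,r["p"],r["position"],plane("wrist",r["position"],z))
E
```

```text
5.35 [397.71134738 -74.84941498 201.49750705] [-3.56842727e-01  1.08112059e-01  1.94294393e+00 -3.22743514e-04
  1.09012534e+00 -1.89337715e+00] 0.998459604316929
178.04548778424714
hook_grip 0.57 [287.1, 201.3] [413.00290451 -68.46871483  15.        ]
hook_tip 0.27 [37.2, 327.9] [ 617.32739081 -490.19286158    3.        ]
```

View pics/w1.png

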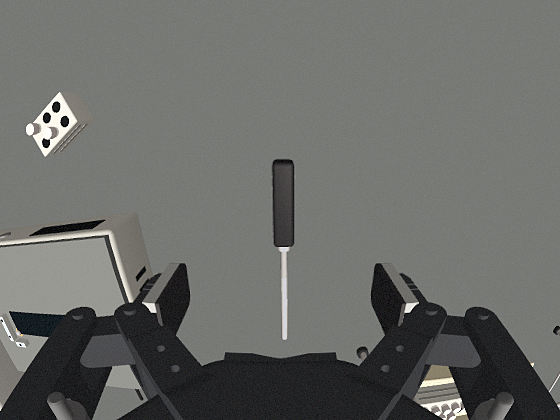

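The wrist view shows the black handle from (283,160) to (284,246) and the rod down to its bend at (285,338).

```bash
python3 - <<'E'
from h import *
for uv,z in (((283.3,160),30),((284,246),30),((285,339),40),((273,203),30),((294.5,203),30)): print(uv,plane("wrist",uv,z))
E
```

```text
(283.3, 160) [367.35177551 -71.24381025  30.        ]
(284, 246) [457.15123418 -73.34895229  30.        ]
(285, 339) [572.89297608 -75.63223031  40.        ]
(273, 203) [410.26303328 -82.93217445  30.        ]
(294.5, 203) [410.99909521 -61.41991695  30.        ]
```

>>> arm_command([
  [[7, 1, -40, 0.1, 0], [7, 1, -40, 0, 0], [0, 0, -40, 0, 0], [0, 0, -40, 0, 0], [0, 0, -25, 0, 0], [0, 0, -11, 0, 0.5], [0, 0, 0, 0, 1], [0, 0, 0, 0, 1], [0, 0, 0, 0, 1], [0, 0, 0, 0, 1]],
])

```text
clock: 6.75
ee_pos: [412.6, -73.4, 6.4]
ee_rot: [-1.194, 1.219, 1.19]
wrist_force: [-0.6, 0.1, 7.0]
opening: 0.242
```

>>> arm_command([
  [[0, 0, 0, 0, 1], [0, 0, 10, 0, 1], [0, 0, 25, 0, 1], [0, 0, 25, 0, 1], [0, 0, 0, 0, 1]],
])

```text
clock: 7.38
ee_pos: [413.1, -73.5, 67.3]
ee_rot: [-1.195, 1.218, 1.188]
wrist_force: [0.7, 0.3, -1.5]
opening: 0.243
```

```bash
python3 - <<'E'
from h import *
o=readout.get_obs();print(o["clock"],o["ee_pos"],o["opening"])
cv2.imwrite("pics/w2.png",cams.read_camera("wrist"))
s=cams.read_camera("side"); cv2.imwrite("pics/s2.png",cv2.resize(s[130:380,20:340],None,fx=2.4,fy=2.4,interpolation=cv2.INTER_CUBIC))
E
```

```text
7.375 [413.14296714 -73.50557751  67.27744368] 0.24349770355492595
```

View pics/w2.png

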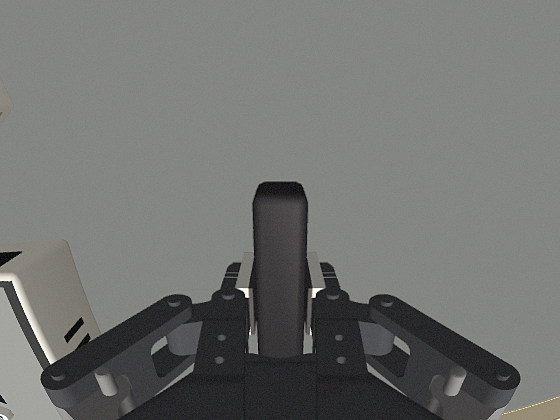

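View pics/s2.png

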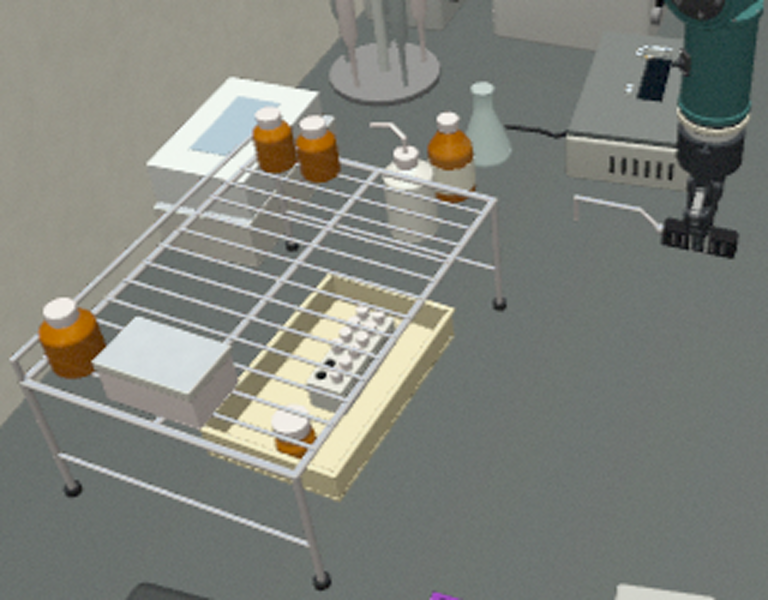

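```bash
python3 - <<'E'
from h import *
for n,a,b in (("top",(182.1,168.7),(244.5,176.2)),("side",(160.8,328),(208.75,258.5))):
    p,q=plane(n,a,45),plane(n,b,45);print(n,p,q,(p+q)/2,np.linalg.norm(p-q),np.degrees(np.arctan2(-(q-p)[0],-(q-p)[1])))
# hook tip from side now
u=(575/2.4+20,218/2.4+130);print(plane("side",u,64.), proj("side",(413+155,-77,64)),u)
s=cv2.imread("pics/side0.png");t=cv2.imread("pics/top0.png")
cv2.imwrite("pics/s3.png",cv2.resize(s[240:350,90:240],None,fx=5,fy=5,interpolation=cv2.INTER_CUBIC))
cv2.imwrite("pics/t3.png",cv2.resize(t[85:195,145:275],None,fx=5,fy=5,interpolation=cv2.INTER_CUBIC))
E
```

```text
top [694.81362953 333.74902809  45.        ] [669.03279877  83.1709588   45.        ] [681.92321415 208.45999344  45.        ] 251.90081390473696 5.874231670686631
side [691.79559169 340.50601941  45.        ] [665.97574266  91.72874946  45.        ] [678.88566717 216.11738443  45.        ] 250.11356349954136 5.925342993228431
[569.66430865 -79.68703531  64.        ] [259.87227866 221.49667589] (259.58333333333337, 220.83333333333334)
```

View pics/s3.png

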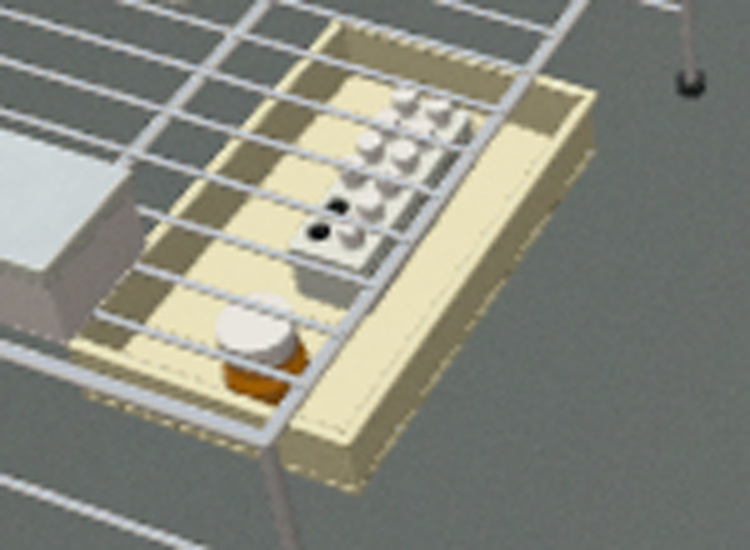

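View pics/t3.png

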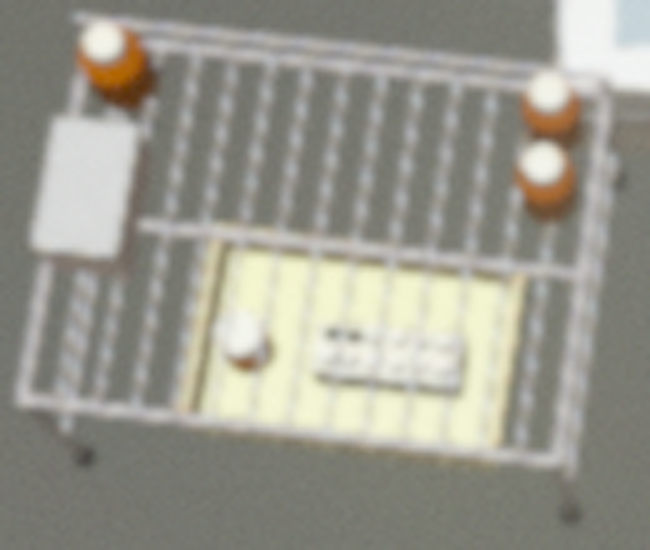

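>>> arm_command([
  [[0, 20, 0, -0.2, 1], [0, 40, 0, -0.2, 1], [0, 40, 0, -0.2, 1], [0, 40, 0, -0.2, 1], [0, 40, 0, 0, 1], [0, 40, 0, 0, 1], [0, 40, 0, 0, 1], [0, 35, 0, 0, 1], [0, 20, 0, 0, 1], [0, 0, 0, 0, 1]],
])

```text
clock: 8.72
ee_pos: [411.1, 242.9, 64.3]
ee_rot: [-1.131, 1.258, 1.132]
wrist_force: [0.7, -0.4, -1.0]
opening: 0.245
```

>>> arm_command([
  [[20, -2, 0, 0, 1], [30, -3, 0, 0, 1], [30, -3, 0, 0, 1], [30, -3, 0, 0, 1], [15, -2, 0, 0, 1], [0, 0, 0, 0, 1]],
])

```text
clock: 9.48
ee_pos: [537.9, 227.9, 65.0]
ee_rot: [-1.128, 1.259, 1.128]
wrist_force: [0.4, 0.0, -1.0]
opening: 0.244
```

```bash
python3 - <<'E'
from h import *
o=readout.get_obs();print(o["clock"],o["ee_pos"],o["opening"]);R=cv2.Rodrigues(o["ee_rot"])[0];print(np.degrees(np.arctan2(R[1,1],R[0,1])))
s=cams.read_camera("side");t=cams.read_camera("top")
cv2.imwrite("pics/s4.png",cv2.resize(s[200:350,90:290],None,fx=4,fy=4,interpolation=cv2.INTER_CUBIC))
cv2.imwrite("pics/t4.png",cv2.resize(t[85:245,145:315],None,fx=4,fy=3.75,interpolation=cv2.INTER_CUBIC))
E
```

```text
9.475 [537.8996708  227.90150148  64.98580577] 0.2435494972026382
173.73469629502205
```

View pics/s4.png

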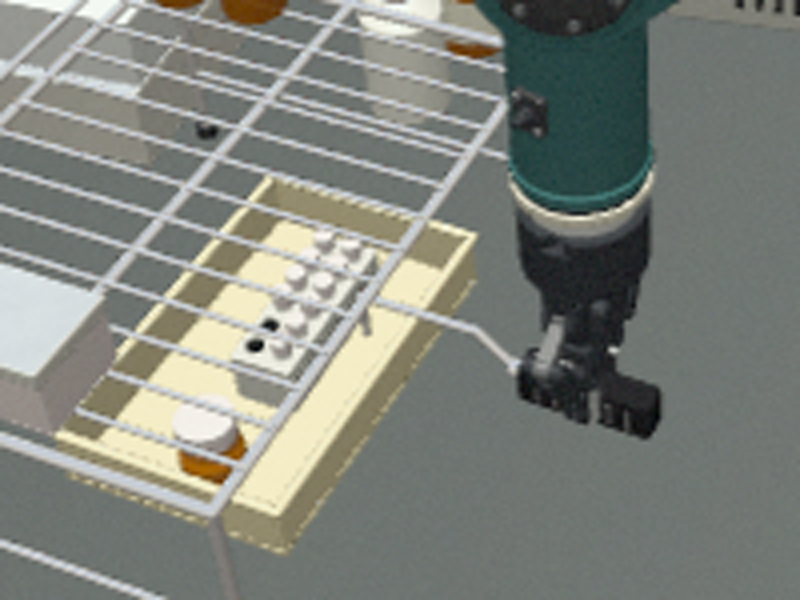

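View pics/t4.png

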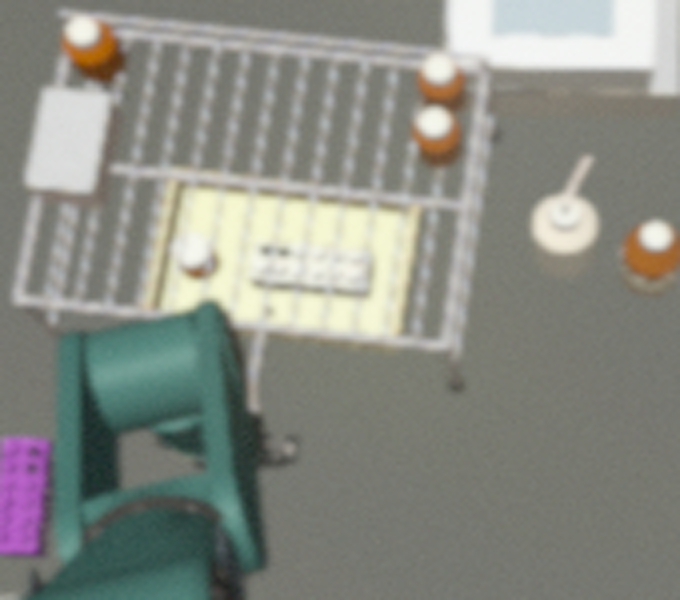

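```bash
python3 - <<'E'
from h import *
print(plane("side",(181.5,283),62),plane("top",(211.7,167.6),65), proj("top",(692,211,62)),proj("side",(692,211,62)))
E
```

```text
[693.91459377 209.32524486  62.        ] [696.06276127 211.9956254   65.        ] [212.02434744 168.80907267] [181.93420177 283.62495159]
```

>>> arm_command([
  [[6, -1, 0, 0, 1], [0, 0, -20, 0, 1], [0, 0, -20, 0, 1], [0, 0, -7, 0, 1], [0, 0, 0, 0, 1]],
])

```text
clock: 10.2
ee_pos: [542.2, 228.0, 18.1]
ee_rot: [-1.13, 1.259, 1.13]
wrist_force: [0.2, 0.3, -0.2]
opening: 0.241
```

```bash
python3 - <<'E'
from h import *
o=readout.get_obs();print(o["clock"],o["ee_pos"],o["wrist_force"])
s=cams.read_camera("side")
cv2.imwrite("pics/s5.png",cv2.resize(s[200:350,90:290],None,fx=4,fy=4,interpolation=cv2.INTER_CUBIC))
E
```

```text
10.2 [542.15941331 227.98677148  18.06388445] [ 0.1877277   0.26711248 -0.19113704]
```

View pics/s5.png

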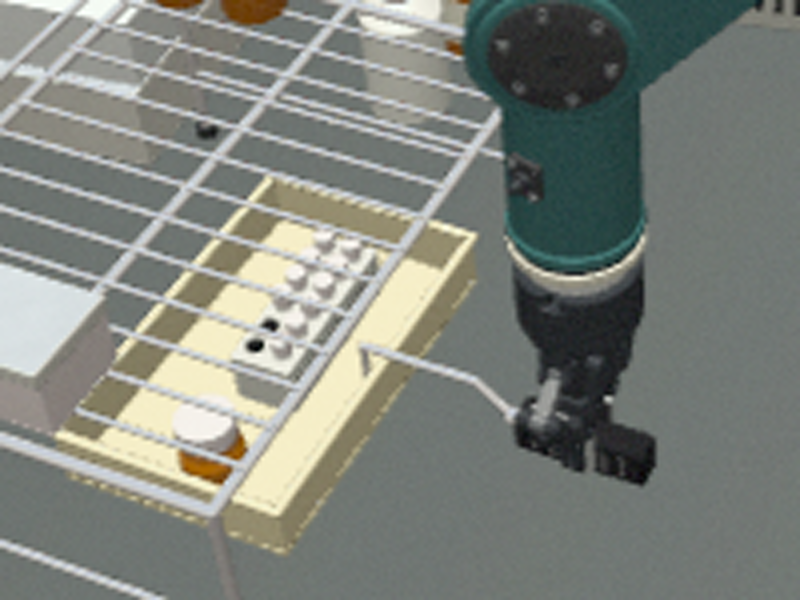

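>>> arm_command([
  [[-6, 0.6, 0, 0, 1], [-6, 0.6, 0, 0, 1], [-8, 0.8, 0, 0, 1], [-10, 1, 0, 0, 1], [-10, 1, 0, 0, 1], [-10, 1, 0, 0, 1], [-10, 1, 0, 0, 1], [-10, 1, 0, 0, 1], [-6, 0.6, 0, 0, 1], [-3, 0.3, 0, 0, 1]],
])

```text
clock: 11.5
ee_pos: [463.6, 236.0, 18.4]
ee_rot: [-1.13, 1.258, 1.129]
wrist_force: [4.9, -0.9, 1.1]
opening: 0.244
```

```bash
python3 - <<'E'
from h import *
o=readout.get_obs();print(o["clock"],o["ee_pos"],o["wrist_force"],o["opening"])
s=cams.read_camera("side")
cv2.imwrite("pics/s6.png",cv2.resize(s[200:350,90:290],None,fx=4,fy=4,interpolation=cv2.INTER_CUBIC))
E
```

```text
11.5 [463.5517357  235.95007481  18.39518262] [ 4.87010835 -0.88597905  1.13471731] 0.24417979527697306
```

View pics/s6.png

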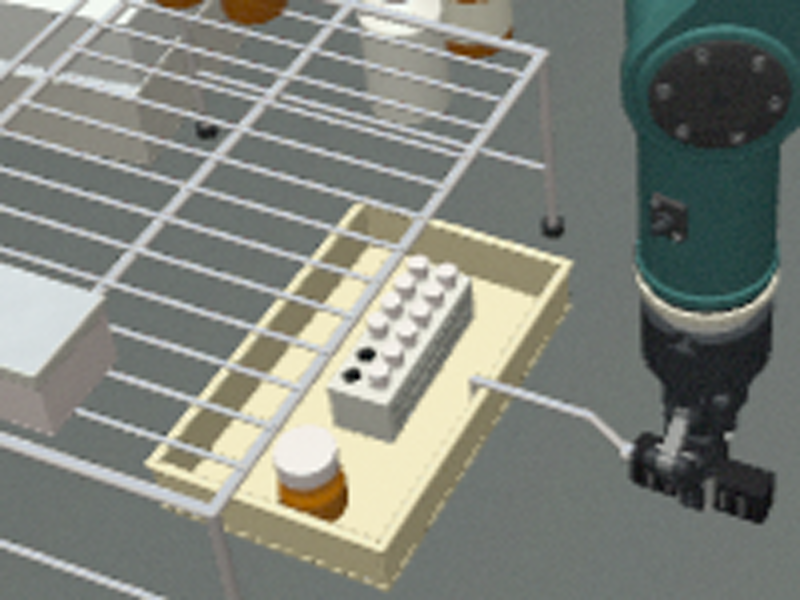

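>>> arm_command([
  [[-6, 0.6, 0, 0, 1], [-12, 1.2, 0, 0, 1], [-16, 1.6, 0, 0, 1], [-16, 1.6, 0, 0, 1], [-16, 1.6, 0, 0, 1], [-16, 1.6, 0, 0, 1], [-16, 1.6, 0, 0, 1], [-16, 1.6, 0, 0, 1], [-9, 0.9, 0, 0, 1], [-4, 0.4, 0, 0, 1]],
])

```text
clock: 12.8
ee_pos: [336.0, 248.6, 18.3]
ee_rot: [-1.13, 1.258, 1.13]
wrist_force: [4.8, -1.0, -0.5]
opening: 0.249
```

```bash
python3 - <<'E'
from h import *
o=readout.get_obs();print(o["clock"],o["ee_pos"],o["wrist_force"],o["opening"])
s=cams.read_camera("side");t=cams.read_camera("top")
cv2.imwrite("pics/s7.png",cv2.resize(s[200:390,90:340],None,fx=3.1,fy=3.1,interpolation=cv2.INTER_CUBIC))
cv2.imwrite("pics/t7.png",cv2.resize(t[85:285,115:315],None,fx=3,fy=3,interpolation=cv2.INTER_CUBIC))
for n,z in (("tray_lip",45),("shelf_edge",165)):
  for c in ("side","top"):
    for r in finder.spot_point(c,n)[:2]: print(n,c,round(r["p"],2),plane(c,r["position"],z))
E
```

```text
12.8 [336.00699662 248.57333454  18.28851992] [ 4.79607816 -1.02733235 -0.52968044] 0.24938870126933985
tray_lip top 0.79 [478.70089385 233.6434467   45.        ]
shelf_edge side 0.92 [656.58791992 230.99502286 165.        ]
shelf_edge top 0.89 [647.55136162 228.63236096 165.        ]
shelf_edge top 0.37 [ 726.08987193 -242.97469968  165.        ]
```

View pics/s7.png

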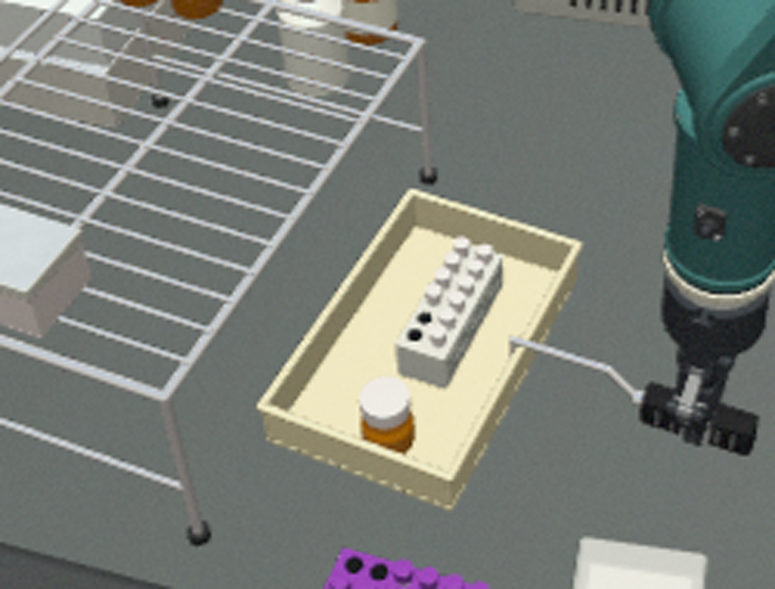

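View pics/t7.png

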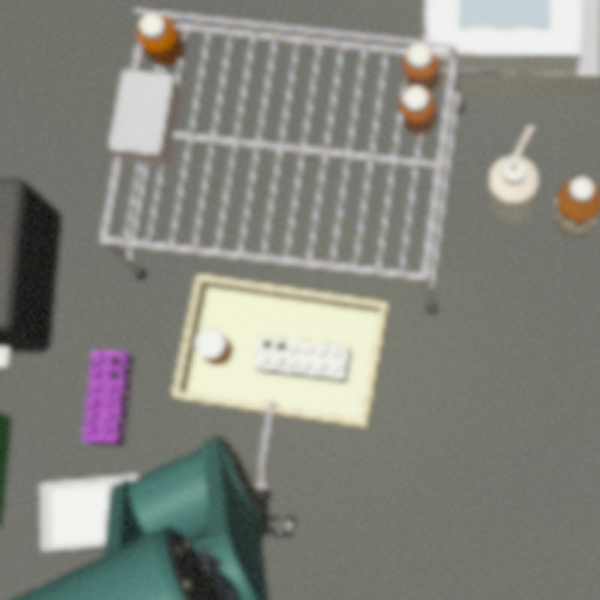

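>>> arm_command([
  [[6, -0.6, 0, 0, 1], [0, 0, 20, 0, 1], [0, 0, 30, 0, 1], [0, 0, 25, 0, 1], [16, -20, 0, 0, 1], [16, -30, 0, 0, 1], [16, -40, 0, 0, 1], [10, -40, 0, 0, 1], [0, -40, 0, 0, 1], [0, -40, 0, 0, 1]],
])

```text
clock: 14.35
ee_pos: [400.6, 36.4, 93.2]
ee_rot: [-1.129, 1.259, 1.13]
wrist_force: [0.4, -0.1, -1.0]
opening: 0.243
```

>>> arm_command([
  [[0, -40, 0, 0, 1], [0, -40, 0, 0, 1], [0, -23, 0, 0, 1], [0, 0, -25, 0, 1], [0, 0, -30, 0, 1], [0, 0, -20, 0, 1], [0, 0, 0, 0, 1]],
])

```text
clock: 15.22
ee_pos: [399.3, -64.9, 17.2]
ee_rot: [-1.127, 1.26, 1.132]
wrist_force: [-0.6, -0.6, -0.9]
opening: 0.242
```

```bash
python3 - <<'E'
from h import *
o=readout.get_obs();print(o["clock"],o["ee_pos"],o["wrist_force"],o["opening"])
s=cams.read_camera("side")
cv2.imwrite("pics/s8.png",cv2.resize(s[130:390,90:390],None,fx=2.3,fy=2.3,interpolation=cv2.INTER_CUBIC))
E
```

```text
15.225 [399.34768986 -64.88561016  17.16285644] [-0.60812833 -0.62284269 -0.86043809] 0.24225900397033057
```

View pics/s8.png

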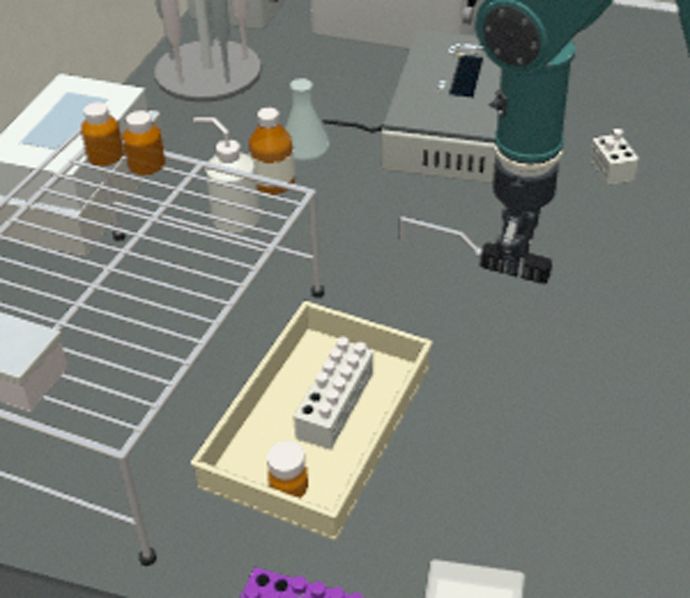

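Hook is clear of the tray; now I set it down and release it.

>>> arm_command([
  [[0, 0, -6, 0, 1], [0, 0, -3, 0, 1], [0, 0, -2, 0, 1], [0, 0, 0, 0, 1], [0, 0, 0, 0, 0.5], [0, 0, 0, 0, 0], [0, 0, 0, 0, 0], [0, 0, 0, 0, 0], [0, 0, 0, 0, 0]],
])

```text
clock: 16.4
ee_pos: [400.7, -65.1, 7.3]
ee_rot: [-1.13, 1.258, 1.13]
wrist_force: [-0.3, 0.2, -0.4]
opening: 0.997
```

>>> arm_command([
  [[0, 0, 10, 0, 0], [0, 0, 30, 0, 0], [0, 0, 40, 0, 0], [0, 0, 40, 0, 0], [0, 0, 40, 0, 0], [0, 0, 20, 0, 0], [0, 0, 0, 0, 0]],
])

```text
clock: 17.27
ee_pos: [401.7, -65.4, 189.1]
ee_rot: [-1.133, 1.256, 1.126]
wrist_force: [0.3, -0.4, -1.0]
opening: 0.998
```

```bash
python3 - <<'E'
from h import *
o=readout.get_obs();print(o["clock"],o["ee_pos"],o["wrist_force"],o["opening"])
cv2.imwrite("pics/w9.png",cams.read_camera("wrist"))
E
```

```text
17.275 [401.71249682 -65.40346596 189.07533035] [ 0.29394111 -0.40467653 -1.02078049] 0.9981626737218575
```

View pics/w9.png

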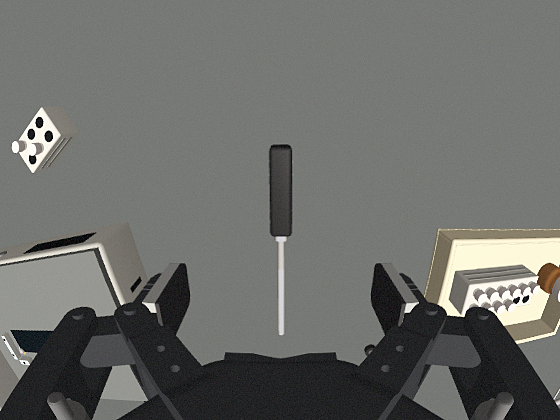

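>>> arm_command([
  [[10, -15, 10, -1, 0], [10, -20, 10, -1, 0], [10, -20, 10, -1, 0], [10, -20, 10, -1, 0], [10, -20, 10, -1, 0], [10, -20, 10, -1, 0], [10, -20, 0, -1, 0], [10, -20, 0, -1, 0], [10, -20, 0, -1, 0], [10, -20, 0, -1, 0]],
])

```text
clock: 18.58
ee_pos: [500.0, -260.1, 245.2]
ee_rot: [-0.322, 1.549, 0.326]
wrist_force: [0.1, 0.7, -1.6]
opening: 1.0
```

>>> arm_command([
  [[12, -20, 0, -1, 0], [12, -25, 0, -1, 0], [12, -25, 0, -1, 0], [11, -15, 0, -0.3, 0], [0, 0, 0, 0, 0]],
])

```text
clock: 19.2
ee_pos: [547.4, -345.5, 245.0]
ee_rot: [-0.054, 1.572, 0.057]
wrist_force: [-0.2, 0.7, -0.2]
opening: 1.0
```

```bash
python3 - <<'E'
from h import *
o=readout.get_obs();print(o["clock"],o["ee_pos"],o["qpos"]);R=cv2.Rodrigues(o["ee_rot"])[0];print(np.degrees(np.arctan2(R[1,1],R[0,1])))
im=cams.read_camera("wrist");cv2.imwrite("pics/w10.png",im);cv2.imwrite("pics/w10b.png",cv2.resize(im[80:260,170:390],None,fx=3.3,fy=3.3,interpolation=cv2.INTER_CUBIC))
for n,z in (("reader_seat",85),("back_stops",85),("end_stop",85),("pin_top",90)):
  for r in finder.spot_point("wrist",n)[:2]: print(n,round(r["p"],2),r["position"],plane("wrist",r["position"],z))
E
```

```text
19.2 [ 547.3558458  -345.47067578  244.95393415] [-6.69599738e-01  4.17482908e-01  1.38171408e+00 -1.23018014e-04
  1.34540791e+00 -7.39630163e-01]
94.01390508259288
reader_seat 0.71 [274.2, 235.9] [ 543.40715837 -387.45544428   85.        ]
back_stops 0.69 [299.1, 232.9] [ 568.04607048 -382.57380074   85.        ]
end_stop 0.68 [273.4, 284.0] [ 546.53611522 -442.6979657    85.        ]
end_stop 0.26 [463.9, 127.0] [ 730.58762218 -257.55096142   85.        ]
pin_top 0.44 [287.3, 277.6] [ 560.59464259 -431.61407611   90.        ]
```

View pics/w10.png

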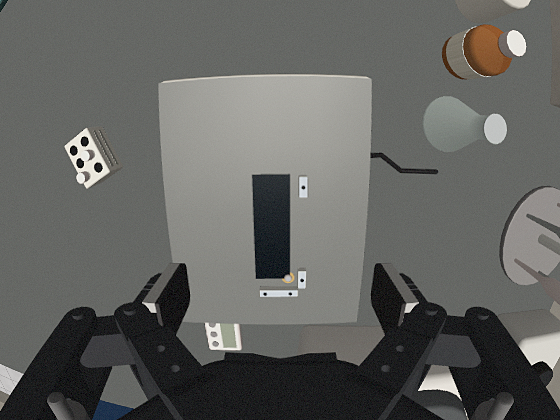

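View pics/w10b.png

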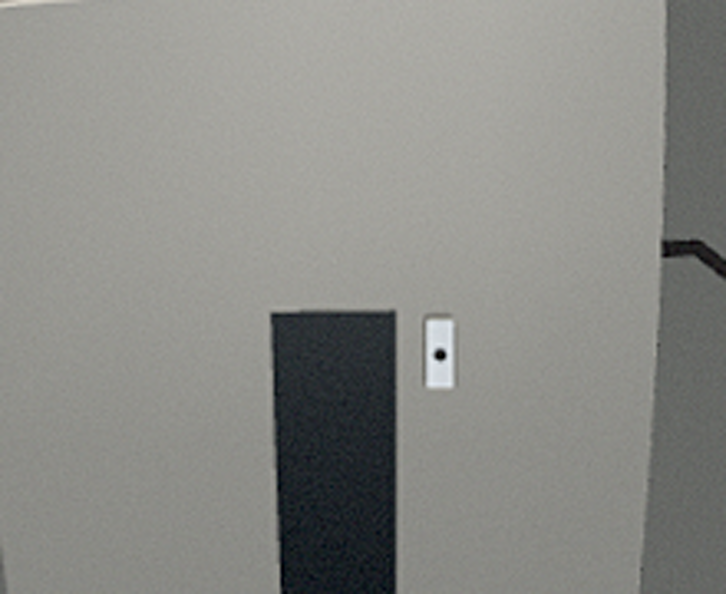

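```bash
python3 - <<'E'
import cv2
im=cv2.imread("pics/w10.png");cv2.imwrite("pics/w10c.png",cv2.resize(im[255:305,245:325],None,fx=10,fy=10,interpolation=cv2.INTER_CUBIC));cv2.imwrite("pics/w10d.png",cv2.resize(im[165:215,245:325],None,fx=10,fy=10,interpolation=cv2.INTER_CUBIC))
E
```

```text
(no output)
```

View pics/w10c.png

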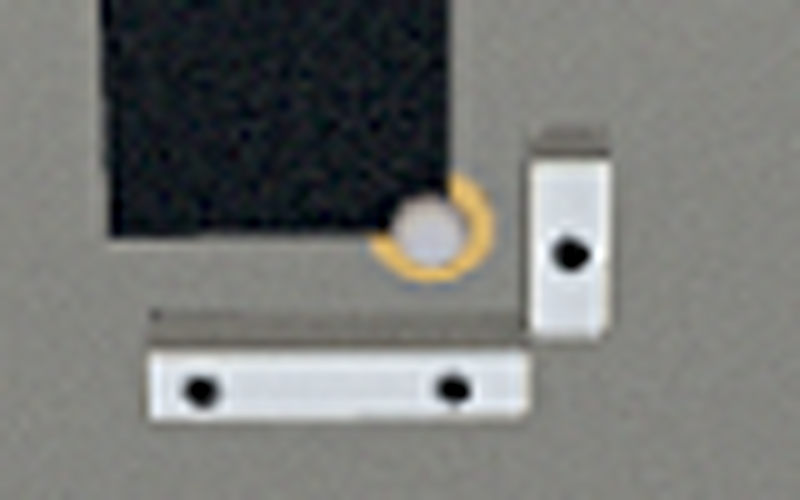

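View pics/w10d.png

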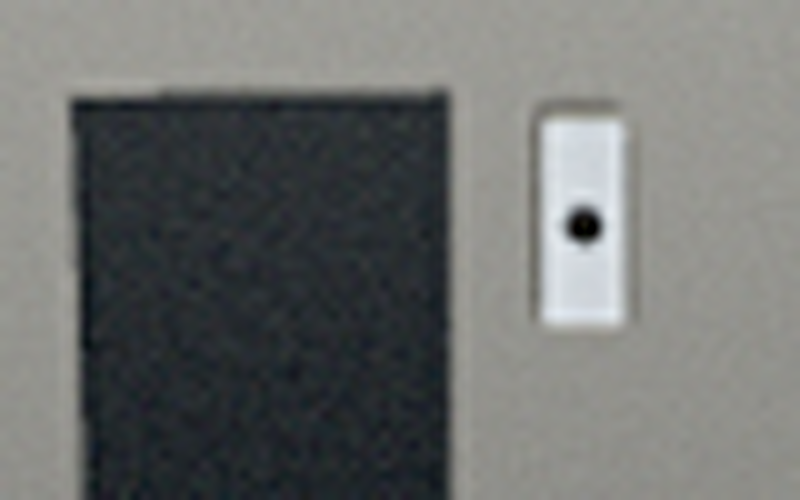

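```bash
python3 - <<'E'
from h import *
c=cam("wrist");d=.45
P=lambda u,v,z:plane("wrist",(u-d,v-d),z,c)[:2]
a=[P(298.8,176.5,95),P(298.8,197.7,95),P(297.9,271,95),P(297.9,288.5,95)]
e=[P(260,289.8,95),P(297.5,289.8,95)]
print(np.round(a,1),np.round(e,1), "pin",P(288,277.8,90))
A=np.array(a);k=np.polyfit(A[:,1],A[:,0],1);yaw=np.arctan(-k[0]);print("yaw",np.degrees(yaw), "end yaw",np.degrees(np.arctan2(e[1][1]-e[0][1],e[1][0]-e[0][0])))
for yw in (yaw,np.radians(4)):
  X=np.array([np.cos(yw),np.sin(yw)]);Y=np.array([-X[1],X[0]])
  xs=np.mean(A@X);ys=np.mean(np.array(e)@Y); print(np.degrees(yw),"seat", X*(xs-22)+Y*(ys+60), "mid back via stops y", np.mean(A@Y)-ys)
  print("seat from pin", P(288,277.8,90)-12*X+50*Y)
E
```

```text
[[ 562.1 -324.2]
 [ 563.8 -344.3]
 [ 569.9 -420.2]
 [ 571.8 -440.6]] [[ 532.7 -445.1]
 [ 571.5 -442.2]] pin [ 560.82918044 -431.30115347]
yaw 4.688837832440812 end yaw 4.212156819099397
4.688837832440812 seat [ 544.96650563 -384.02302659] mid back via stops y 59.898210561777944
seat from pin [ 544.78212318 -382.44941907]
4.0 seat [ 544.96396115 -383.99188842] mid back via stops y 60.13146647599871
seat from pin [ 545.37058814 -382.26002864]
```

>>> arm_command([
  [[0, 30, 0, 0, 0], [0, 45, 0, -0.2, 0], [0, 45, 0, -0.2, 0], [0, 45, 0, -0.2, 0], [0, 45, 0, -0.2, 0], [0, 45, 0, -0.2, 0], [0, 45, 0, -0.2, 0], [0, 45, 0, -0.2, 0], [0, 45, 0, -0.2, 0], [0, 45, 0, 0, 0]],
])

```text
clock: 20.7
ee_pos: [546.9, 91.7, 247.6]
ee_rot: [0.076, 1.569, -0.076]
wrist_force: [-0.2, 0.5, -0.0]
opening: 1.0
```

>>> arm_command([
  [[0, 45, 0, 0, 0], [0, 40, 0, 0, 0], [0, 20, 0, 0, 0], [0, 0, 0, 0, 0]],
])

```text
clock: 21.2
ee_pos: [547.2, 195.9, 247.4]
ee_rot: [0.074, 1.569, -0.074]
wrist_force: [-0.6, -0.3, -0.4]
opening: 0.999
```

```bash
python3 - <<'E'
from h import *
o=readout.get_obs();print(o["clock"],o["ee_pos"],o["qpos"]);R=cv2.Rodrigues(o["ee_rot"])[0];print(np.degrees(np.arctan2(R[1,1],R[0,1])))
im=cams.read_camera("wrist");cv2.imwrite("pics/w11.png",im)
for n,z in (("rack_center",24),("tray_lip",45),("jar_center",31)):
  for r in finder.spot_point("wrist",n)[:2]: print(n,round(r["p"],2),r["position"],plane("wrist",r["position"],z))
E
```

```text
21.2 [547.20360865 195.87617412 247.35110304] [ 2.25042617e-01  3.17849593e-01  1.53108228e+00 -1.96053514e-04
  1.29265835e+00  3.19735172e-01]
84.57760012298981
rack_center 0.71 [286.0, 72.6] [565.45568451 315.75979175  24.        ]
tray_lip 0.85 [215.8, 153.2] [481.94020138 235.0996918   45.        ]
jar_center 0.68 [286.9, 74.2] [566.40067498 312.51471889  31.        ]
```

View pics/w11.png

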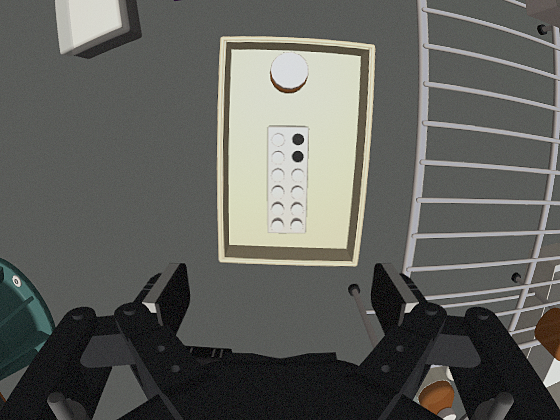

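Candidates for the rack are the light grey 2×6 block in the tray (268–308, 126–233) and the purple block on the bench (top view 150,217). The light grey one in the tray fits, and purple is ruled out. I'll confirm with a crop.

```bash
python3 - <<'E'
import cv2
im=cv2.imread("pics/w11.png");cv2.imwrite("pics/w11b.png",cv2.resize(im[110:250,240:340],None,fx=4.2,fy=4.2,interpolation=cv2.INTER_CUBIC))
E
```

```text
(no output)
```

View pics/w11b.png

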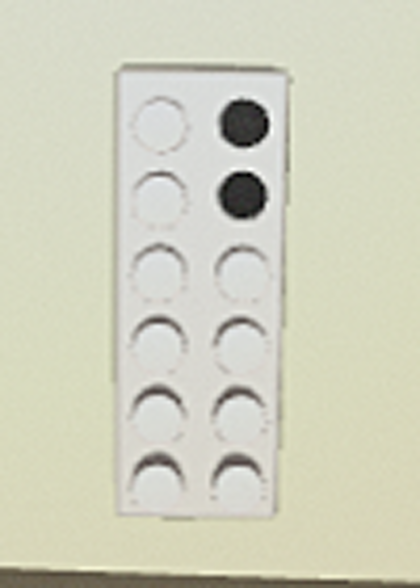

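```bash
python3 - <<'E'
from h import *
c=cam("wrist")
Q=[plane("wrist",(240+u/4.2-.4,110+v/4.2-.4),44,c)[:2] for u,v in ((120,70),(282,70),(118,514),(274,515))]
Q=np.array(Q);print(np.round(Q,1),Q.mean(0)); 
print([np.linalg.norm(Q[i]-Q[j]) for i,j in ((0,1),(2,3),(0,2),(1,3))])
d=(Q[0]+Q[1]-Q[2]-Q[3]);print("length dir deg",np.degrees(np.arctan2(d[1],d[0])))
for uv in ((219.5,150),(368,150)): print(plane("wrist",uv,45,c))
E
```

```text
[[541.  257.3]
 [581.5 253.6]
 [528.2 140.3]
 [570.1 135.9]] [555.18433014 196.77007133]
[np.float64(40.63888468341581), np.float64(42.12010525364487), np.float64(117.76136694327172), np.float64(118.24889206433595)]
length dir deg 84.08670065091707
[486.54109526 237.99132932  45.        ]
[646.18615164 223.34007666  45.        ]
```

>>> arm_command([
  [[4, 1, -20, -0.08, 0.25], [4, 0, -45, 0, 0.25], [0, 0, -45, 0, 0.25], [0, 0, -45, 0, 0.25], [0, 0, -35, 0, 0.25], [0, 0, -20, 0, 0.25], [0, 0, 0, 0, 0.25]],
], squeeze=40)

```text
clock: 22.28
ee_pos: [554.5, 194.5, 35.8]
ee_rot: [0.083, 1.573, -0.085]
wrist_force: [-1.1, -0.3, 1.0]
opening: 0.751
```

```bash
python3 - <<'E'
from h import *
o=readout.get_obs();print(o["clock"],o["ee_pos"],o["opening"],o["wrist_force"])
im=cams.read_camera("wrist");cv2.imwrite("pics/w12.png",im)
s=cams.read_camera("side");cv2.imwrite("pics/s12.png",cv2.resize(s[150:390,90:390],None,fx=2.5,fy=2.5,interpolation=cv2.INTER_CUBIC))
E
```

```text
22.275 [554.46563742 194.49564568  35.78563311] 0.7508091070800845 [-1.10790231 -0.30163248  0.99016715]
```

View pics/w12.png

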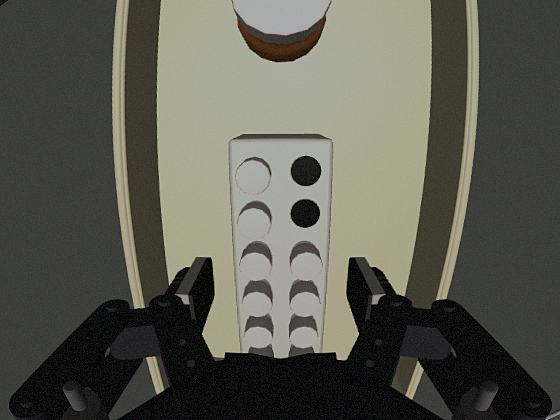

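View pics/s12.png

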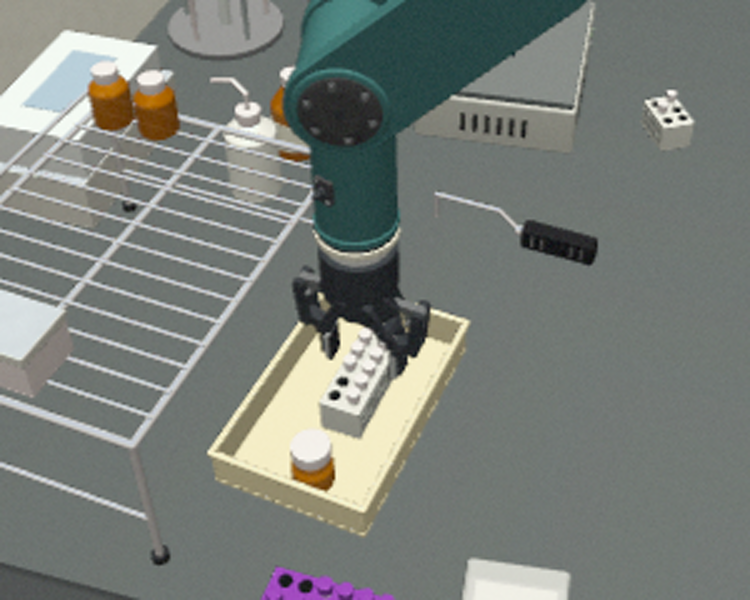

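>>> arm_command([
  [[0.5, 2, -14, 0, 0.25], [0, 0, -10, 0, 0.25], [0, 0, -4, 0, 0.25], [0, 0, 0, 0, 0.6], [0, 0, 0, 0, 1], [0, 0, 0, 0, 1], [0, 0, 0, 0, 1], [0, 0, 0, 0, 1]],
])

```text
clock: 23.38
ee_pos: [556.1, 197.9, 9.2]
ee_rot: [0.083, 1.569, -0.083]
wrist_force: [0.0, 1.3, -2.5]
opening: 0.51
```

>>> arm_command([
  [[0, 0, 4, 0, 1], [0, 0, 15, 0, 1], [0, 0, 30, 0, 1], [0, 0, 40, 0, 1], [0, 0, 40, 0, 1], [0, 0, 30, 0, 1], [0, 0, 0, 0, 1]],
])

```text
clock: 24.25
ee_pos: [558.3, 198.5, 171.9]
ee_rot: [0.084, 1.563, -0.081]
wrist_force: [0.7, 0.3, -3.4]
opening: 0.506
```

```bash
python3 - <<'E'
from h import *
o=readout.get_obs();print(o["clock"],o["ee_pos"],o["opening"],o["wrist_force"])
im=cams.read_camera("wrist");cv2.imwrite("pics/w13.png",im)
s=cams.read_camera("side");cv2.imwrite("pics/s13.png",cv2.resize(s[150:390,90:390],None,fx=2.5,fy=2.5,interpolation=cv2.INTER_CUBIC))
E
```

```text
24.25 [558.29149546 198.46807017 171.88547861] 0.5062681941825378 [ 0.6765055   0.29752267 -3.42785015]
```

View pics/w13.png

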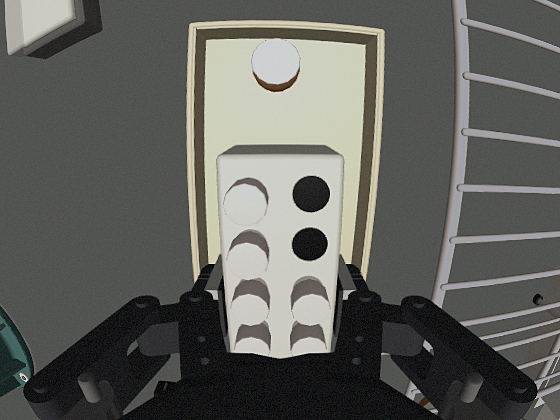

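View pics/s13.png

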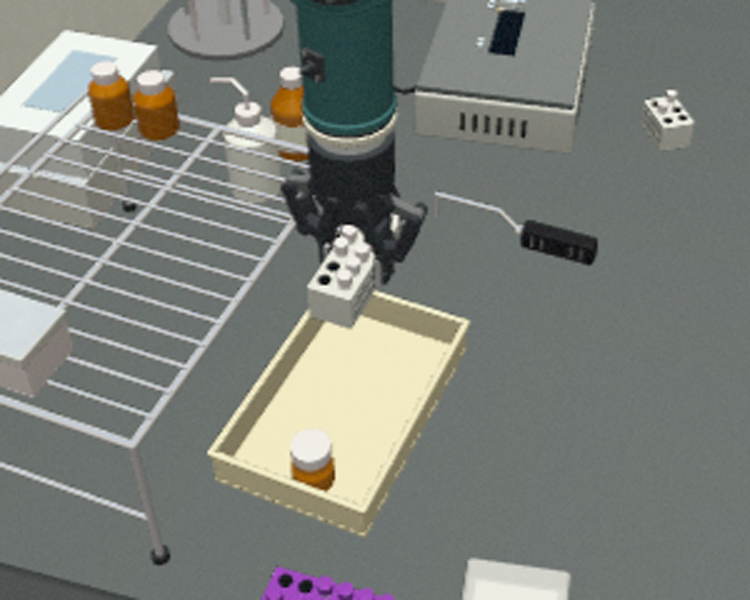

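>>> arm_command([
  [[0, -20, 0, 0, 1], [0, -35, 0, 0.2, 1], [-2, -45, 0, 0.2, 1], [-2, -45, 0, 0.2, 1], [-2, -45, 0, 0.2, 1], [-2, -45, 0, 0.2, 1], [-2, -45, 0, 0.2, 1], [-2, -45, 0, 0.2, 1], [-2, -45, 0, 0.2, 1], [-2, -45, 0, 0.12, 1]],
])

```text
clock: 25.6
ee_pos: [538.2, -219.0, 166.6]
ee_rot: [-0.058, 1.573, 0.06]
wrist_force: [0.0, -0.6, -2.6]
opening: 0.507
```

>>> arm_command([
  [[-2, -45, 0, 0, 1], [-2, -45, 0, 0, 1], [-1, -40, 0, 0, 1], [0, -28, 0, 0, 1], [0, 0, 0, 0, 1]],
])

```text
clock: 26.22
ee_pos: [534.2, -377.3, 167.1]
ee_rot: [-0.056, 1.571, 0.057]
wrist_force: [-0.3, 0.8, -3.3]
opening: 0.511
```

```bash
python3 - <<'E'
from h import *
o=readout.get_obs();print(o["clock"],o["ee_pos"],o["opening"],o["wrist_force"]);R=cv2.Rodrigues(o["ee_rot"])[0];print(np.degrees(np.arctan2(R[1,1],R[0,1])),R[:,0])
im=cams.read_camera("wrist");cv2.imwrite("pics/w14.png",im)
s=cams.read_camera("side");cv2.imwrite("pics/s14.png",cv2.resize(s[100:260,200:400],None,fx=3.7,fy=3.7,interpolation=cv2.INTER_CUBIC))
E
```

```text
26.225 [ 534.20646002 -377.2900174   167.10702144] 0.5105259717740185 [-0.33502505  0.76693832 -3.26336734]
94.13628912554238 [-1.16588701e-03  4.04610009e-04 -9.99999238e-01]
```

View pics/w14.png

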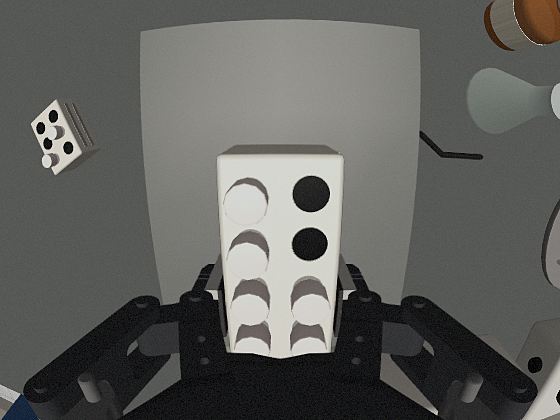

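View pics/s14.png

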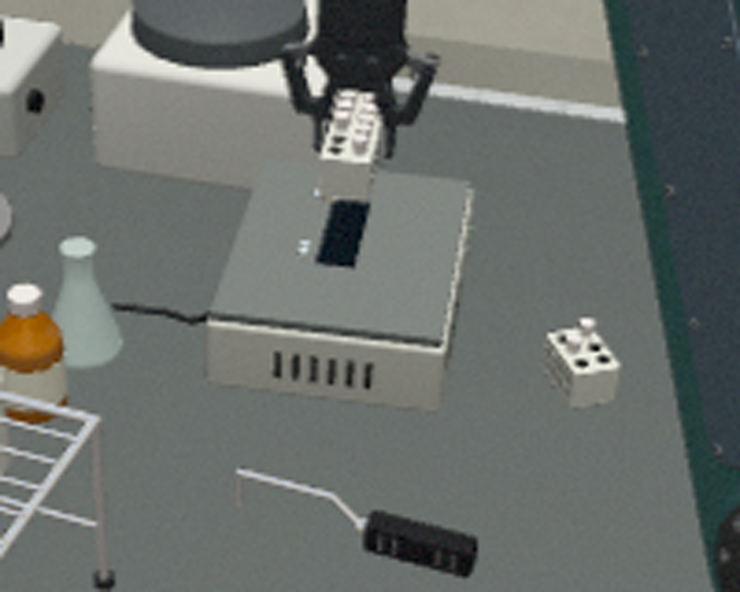

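```bash
python3 - <<'E'
from h import *
c=cam("wrist");T=readout.get_obs()["ee_pos"]
for z in (199,202,205):
    a=plane("wrist",(219,155),z,c);b=plane("wrist",(342.5,155),z,c);m=(a+b)/2
    Y=np.array([-np.sin(np.radians(4.14)),np.cos(np.radians(4.14))]);print(z,np.linalg.norm(a-b),m[:2]-60*Y-T[:2], np.degrees(np.arctan2((b-a)[1],(b-a)[0])))
E
```

```text
199 42.7162081743469 [-0.25567116 -0.66149379] 4.334921642973078
202 41.561769655447314 [-0.28639883 -0.32936333] 4.334921642973099
205 40.40733113654778 [-0.3171265   0.00276713] 4.334921642973034
```

>>> arm_command([
  [[2.5, -0.4, -20, 0.05, 1], [2.2, 0, -30, 0, 1], [0, 0, -15, 0, 1], [0, 0, 0, 0, 1]],
])

```text
clock: 26.82
ee_pos: [538.8, -373.8, 101.3]
ee_rot: [-0.061, 1.573, 0.066]
wrist_force: [-0.6, -0.2, -2.3]
opening: 0.509
```

```bash
python3 - <<'E'
from h import *
o=readout.get_obs();print(o["clock"],o["ee_pos"],o["opening"],o["wrist_force"])
im=cams.read_camera("wrist");cv2.imwrite("pics/w15.png",im)
s=cams.read_camera("side");cv2.imwrite("pics/s15.png",cv2.resize(s[130:210,240:340],None,fx=7,fy=7,interpolation=cv2.INTER_CUBIC))
E
```

```text
26.825 [ 538.84469736 -373.77850784  101.29669565] 0.5094291352336 [-0.64647643 -0.20173917 -2.25494981]
```

View pics/s15.png

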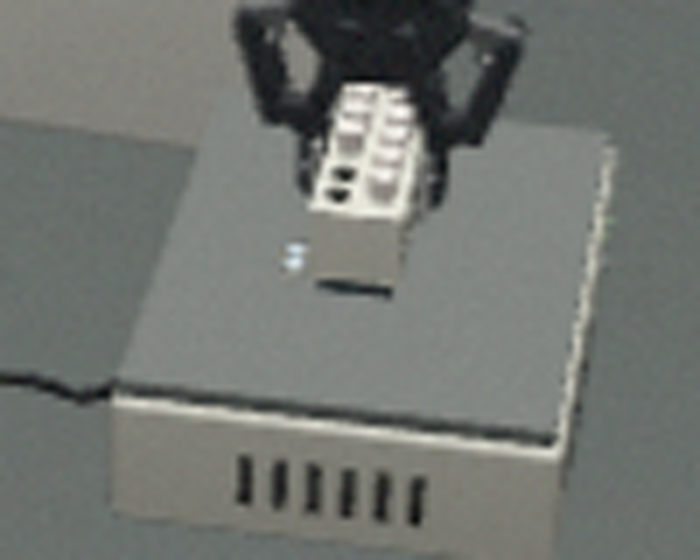

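View pics/w15.png

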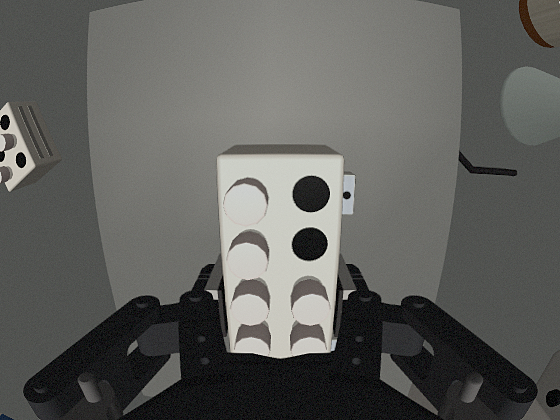

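>>> arm_command([
  [[0, -2, -4, 0, 1], [0, -1, -4, 0, 1], [0, 0, 0, 0, 1], [0, 0, 0, 0, 1]],
])

```text
clock: 27.42
ee_pos: [539.9, -378.5, 95.4]
ee_rot: [-0.063, 1.57, 0.063]
wrist_force: [0.6, -1.1, -2.4]
opening: 0.508
```

```bash
python3 - <<'E'
from h import *
o=readout.get_obs();print(o["clock"],o["ee_pos"],o["opening"],o["wrist_force"])
im=cams.read_camera("wrist");cv2.imwrite("pics/w16.png",im[120:360,160:420])
E
```

```text
27.425 [ 539.86629477 -378.53293177   95.35810605] 0.5075524041552996 [ 0.59652438 -1.05448036 -2.3661445 ]
```

View pics/w16.png

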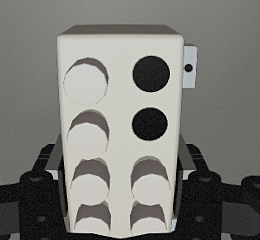

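>>> arm_command([
  [[0, 0, -2, 0, 1], [0, 0, -1, 0, 1], [0, 0, 0, 0, 1]],
])

```text
clock: 27.85
ee_pos: [539.8, -378.4, 92.2]
ee_rot: [-0.063, 1.57, 0.063]
wrist_force: [0.3, 0.5, -2.7]
opening: 0.51
```

>>> arm_command([
  [[0, 0, -1, 0, 1], [0, 0, 0, 0, 1]],
])

```text
clock: 28.1
ee_pos: [539.8, -378.5, 91.2]
ee_rot: [-0.063, 1.57, 0.063]
wrist_force: [0.9, 0.9, -3.0]
opening: 0.506
```

>>> arm_command([
  [[2, 0.2, 0, 0, 1], [2, 0.2, 0, 0, 1], [1, 0, 0, 0, 1], [0, 0, 0, 0, 1]],
])

```text
clock: 28.6
ee_pos: [544.7, -378.0, 91.3]
ee_rot: [-0.063, 1.57, 0.063]
wrist_force: [-1.1, -0.5, -2.2]
opening: 0.51
```

>>> arm_command([
  [[0.2, -2, 0, 0, 1], [0.1, -1, 0, 0, 1], [0.1, -1, 0, 0, 1], [0, 0, 0, 0, 1]],
])

```text
clock: 29.1
ee_pos: [545.1, -382.1, 91.1]
ee_rot: [-0.063, 1.57, 0.063]
wrist_force: [-1.0, -0.0, -2.3]
opening: 0.512
```

```bash
python3 - <<'E'
from h import *
o=readout.get_obs();print(o["clock"],o["ee_pos"],o["opening"],o["wrist_force"])
im=cams.read_camera("wrist");cv2.imwrite("pics/w17.png",cv2.resize(im[120:360,160:420],None,fx=2.4,fy=2.4,interpolation=cv2.INTER_CUBIC))
E
```

```text
29.1 [ 545.07923198 -382.14336974   91.14681335] 0.5121154789149476 [-0.98373686 -0.01340122 -2.25409855]
```

View pics/w17.png

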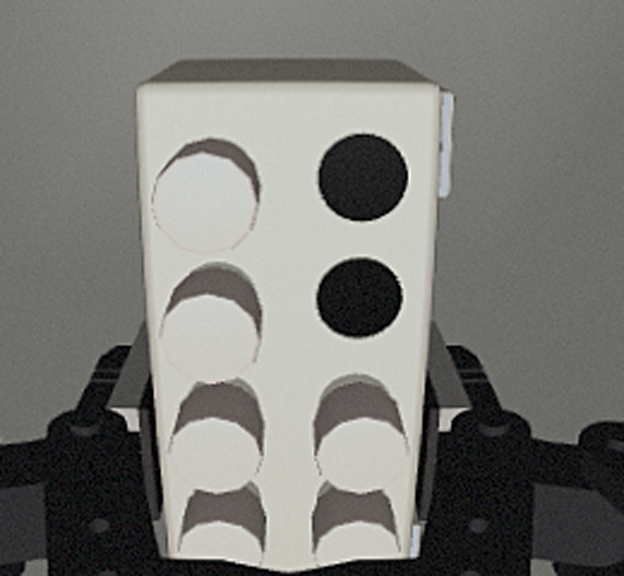

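>>> arm_command([
  [[1, 0, 0, 0, 1], [0.5, 0, 0, 0, 1], [0, 0, 0, 0, 1]],
])

```text
clock: 29.52
ee_pos: [545.2, -382.1, 91.1]
ee_rot: [-0.062, 1.573, 0.063]
wrist_force: [-6.8, -1.3, -0.8]
opening: 0.511
```

>>> arm_command([
  [[0, -1, 0, 0, 1], [0, -1, 0, 0, 1], [0, 0, 0, 0, 1]],
])

```text
clock: 29.9
ee_pos: [545.2, -383.1, 90.8]
ee_rot: [-0.061, 1.573, 0.064]
wrist_force: [-4.6, 2.3, -1.6]
opening: 0.513
```

>>> arm_command([
  [[0, -1, 0, 0, 1], [0, 0, 0, 0, 1]],
])

```text
clock: 30.15
ee_pos: [545.3, -384.0, 90.7]
ee_rot: [-0.061, 1.573, 0.064]
wrist_force: [-5.8, 0.9, -1.9]
opening: 0.507
```

>>> arm_command([
  [[0, 0, -1, 0, 1], [0, 0, -1, 0, 1], [0, 0, 0, 0, 1]],
])

```text
clock: 30.52
ee_pos: [545.3, -384.2, 90.1]
ee_rot: [-0.061, 1.573, 0.064]
wrist_force: [-7.9, 3.7, 7.1]
opening: 0.51
```

>>> arm_command([
  [[0, -1, 0.7, 0, 1], [0, -1, 0, 0, 1], [0, 0, 0, 0, 1]],
])

```text
clock: 30.9
ee_pos: [545.4, -385.3, 90.2]
ee_rot: [-0.06, 1.573, 0.065]
wrist_force: [-6.0, 4.9, 3.5]
opening: 0.508
```

>>> arm_command([
  [[0, -1, 0, 0, 1], [0, -0.5, 0, 0, 1], [0, 0, 0, 0, 1]],
])

```text
clock: 31.28
ee_pos: [545.3, -385.3, 90.3]
ee_rot: [-0.059, 1.573, 0.067]
wrist_force: [-5.5, 10.1, 7.2]
opening: 0.507
```

```bash
python3 - <<'E'
from h import *
o=readout.get_obs();print(o["clock"],o["ee_pos"],o["opening"],o["wrist_force"])
im=cams.read_camera("wrist");cv2.imwrite("pics/w18.png",cv2.resize(im[120:360,160:420],None,fx=2.4,fy=2.4,interpolation=cv2.INTER_CUBIC))
s=cams.read_camera("side");cv2.imwrite("pics/s18.png",cv2.resize(s[130:210,240:340],None,fx=7,fy=7,interpolation=cv2.INTER_CUBIC))
E
```

```text
31.275 [ 545.32797597 -385.30762732   90.28043199] 0.5074766820217785 [-5.45624868 10.0884411   7.23942549]
```

View pics/s18.png

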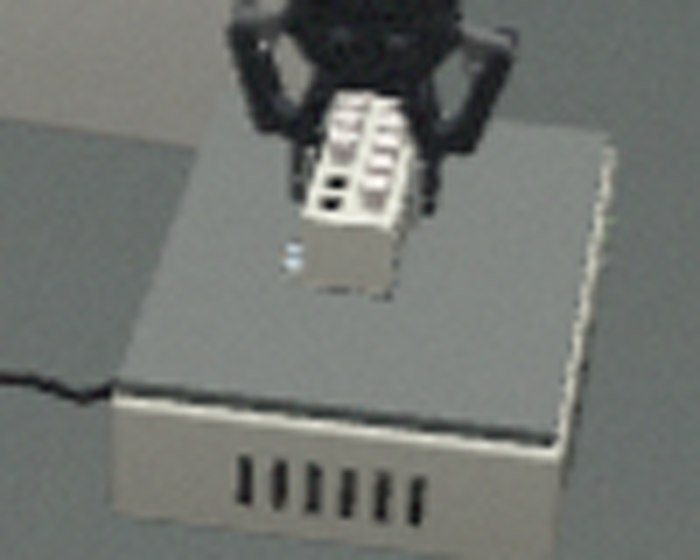

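View pics/w18.png

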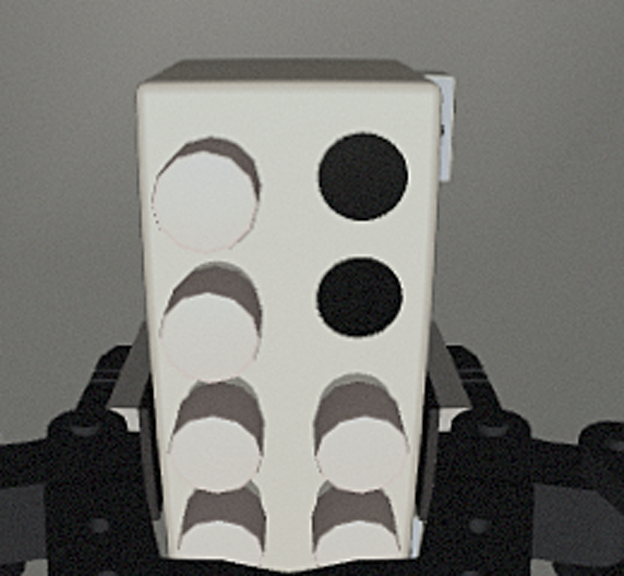

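>>> arm_command([
  [[-0.8, 1.2, 0.3, 0, 1], [0, 0, 0, 0, 1], [0, 0, 0, 0, 0.45], [0, 0, 0, 0, 0.35], [0, 0, 0, 0, 0.25], [0, 0, 0, 0, 0.25], [0, 0, 0, 0, 0.2]],
])

```text
clock: 32.25
ee_pos: [546.0, -387.5, 90.3]
ee_rot: [-0.063, 1.57, 0.063]
wrist_force: [-0.6, -0.7, 0.0]
opening: 0.804
```

```bash
python3 - <<'E'
from h import *
o=readout.get_obs();print(o["clock"],o["ee_pos"],o["opening"],o["wrist_force"])
im=cams.read_camera("wrist");cv2.imwrite("pics/w19.png",cv2.resize(im[120:360,160:420],None,fx=2.4,fy=2.4,interpolation=cv2.INTER_CUBIC))
E
```

```text
32.25 [ 546.03722471 -387.49452484   90.30498892] 0.8035901024447264 [-0.58738299 -0.70365885  0.03165249]
```

View pics/w19.png

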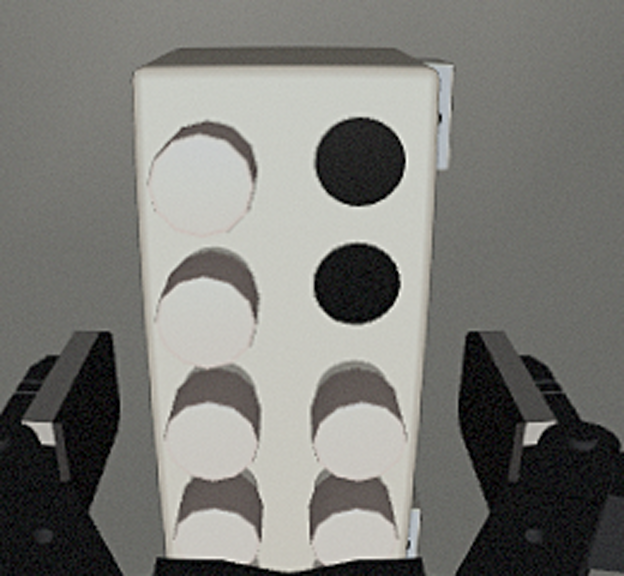

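>>> arm_command([
  [[0, 0, 10, 0, 0.2], [0, 0, 20, 0, 0.2], [0, 0, 30, 0, 0.2], [0, 0, 40, 0, 0.2], [0, 30, 40, 0, 0.2], [0, 30, 20, 0, 0.2], [0, 0, 0, 0, 0.2], [0, 0, 0, 0, 0.2]],
])

```text
clock: 33.3
ee_pos: [545.8, -327.7, 250.3]
ee_rot: [-0.064, 1.57, 0.062]
wrist_force: [0.0, -0.2, -1.3]
opening: 0.8
```

```bash
python3 - <<'E'
from h import *
o=readout.get_obs();print(o["clock"],o["ee_pos"],o["opening"],o["wrist_force"])
im=cams.read_camera("wrist");cv2.imwrite("pics/w20.png",im);cv2.imwrite("pics/w20b.png",cv2.resize(im[150:320,230:340],None,fx=3.5,fy=3.5,interpolation=cv2.INTER_CUBIC))
for r in finder.spot_point("wrist","rack_center"): print(r["p"],r["position"],plane("wrist",r["position"],105))
s=cams.read_camera("side");cv2.imwrite("pics/s20.png",cv2.resize(s[130:210,240:340],None,fx=7,fy=7,interpolation=cv2.INTER_CUBIC))
E
```

```text
33.3 [ 545.84526821 -327.71256188  250.30972462] 0.799693150141337 [ 0.02862061 -0.23313607 -1.32181059]
0.56 [274.9, 256.6] [ 544.81980383 -386.69415742  105.        ]
```

View pics/w20b.png

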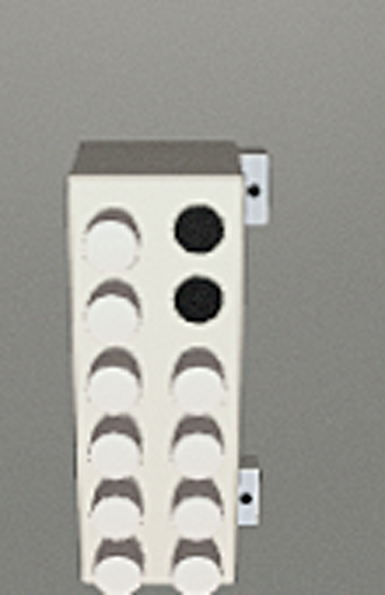

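View pics/s20.png

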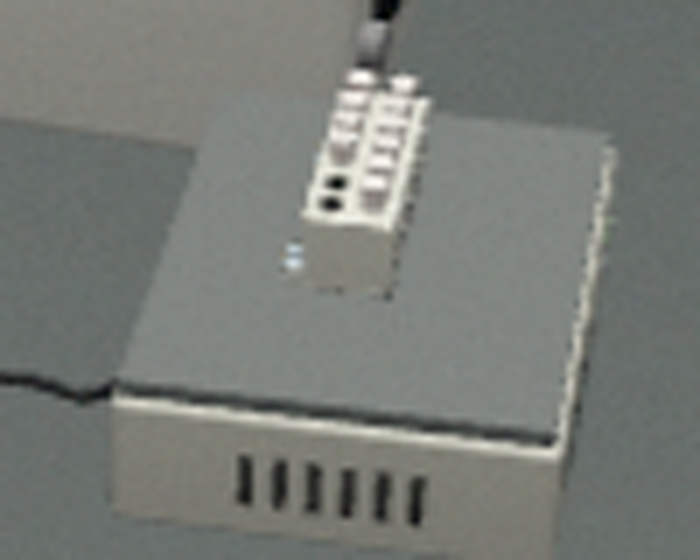

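View pics/w20.png

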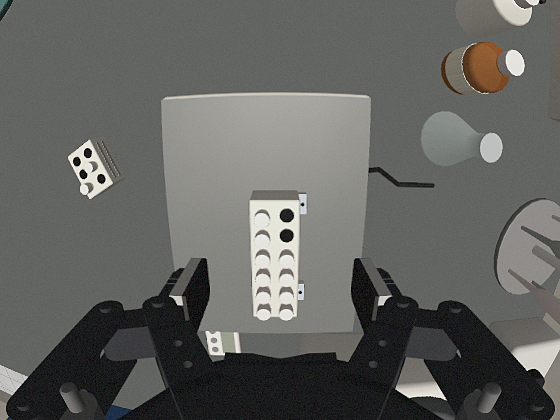

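```bash
python3 - <<'E'
from h import *
c=cam("wrist")
def m(z):
    Q=np.array([plane("wrist",(230+u/3.5-.4,150+v/3.5-.4),z,c)[:2] for u,v in ((70,177),(243,177),(84,580),(234,582))])
    yw=np.radians(4.4);X=np.array([np.cos(yw),np.sin(yw)]);Y=np.array([-X[1],X[0]])
    d=Q[0]+Q[1]-Q[2]-Q[3];e=Q.mean(0)-[545,-384]
    print(z,np.round(Q.mean(0),1),"in seat",e@X,e@Y,"yaw",np.degrees(np.arctan2(-d[0],d[1])),[round(float(np.linalg.norm(Q[i]-Q[j])),1) for i,j in ((0,1),(2,3),(0,2),(1,3))])
    return Q
m(125);m(127)
# back stop visible in this picture: top edges outer z95
P=lambda u,v,z:plane("wrist",(230+u/3.5-.4,150+v/3.5-.4),z,c)[:2]
print("holes", P(253,190,95),P(246,498,95))
E
python3 - <<'E'
import sys;sys.path.insert(0,'.')
from h import *
im=cv2.imread("pics/w10.png")
# screw holes in earlier picture (TCP 547.4,-345.5,245, same orientation): print pixel->world needs old pose
E
```

```text
125 [ 544.6 -383.7] in seat -0.39419791358336176 0.3496664944394795 yaw 4.581120209817128 [42.0, 42.2, 116.6, 117.1]
127 [ 544.5 -382.7] in seat -0.36014559901365845 1.3046943730597833 yaw 4.581120209817206 [41.7, 41.9, 115.8, 116.3]
holes [ 566.29736995 -334.72679369] [ 574.16452742 -430.0718487 ]
```

```bash
python3 - <<'E'
from h import *
from bench import robot
t=cams.read_camera("top");cv2.imwrite("pics/t21.png",cv2.resize(t[80:290,140:440],None,fx=2.66,fy=2.66,interpolation=cv2.INTER_CUBIC))
E
```

```text
(no output)
```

View pics/t21.png

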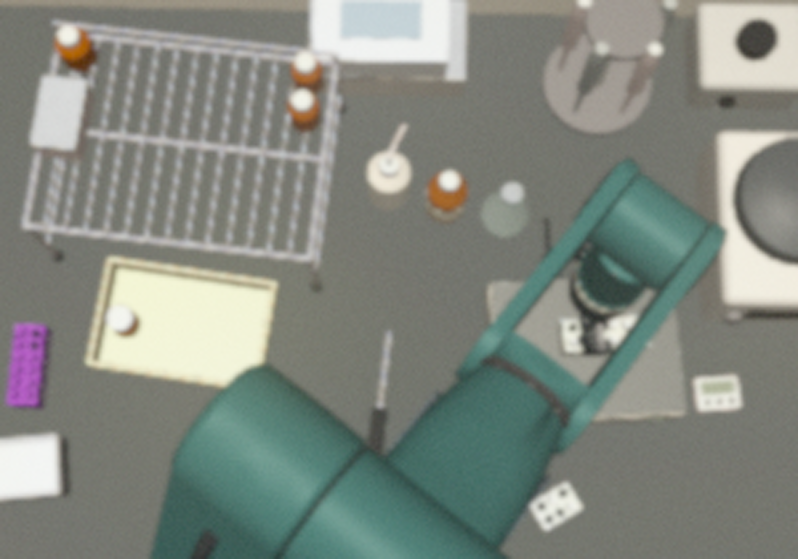

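The tray is clear of the shelf, the jar is upright, the hook lies on the open bench, the rack is on the reader, and the other things are in their places. I'm handing in.

```bash
python3 -c "
from bench import robot
print(robot.close_job())"
```

```text
the job is handed in; nothing more can be done
None
```

The job is done and handed in after about 33 s. It returned no verdict.

I picked up the hook, dropped its tip behind the tray's front wall and dragged the tray about 195 mm forward. I then laid the hook back on the open bench, lifted the grey rack out of the tray, pushed it against both of the reader's stops, pressed it onto the deck and let go.

**Last checks:**
- **Rack:** the final wrist picture put its centre about 0.4 mm from the measured seat in x and 0.3 mm in y. Its yaw was 4.6° against 4.2–4.7° measured for the reader, and all contact was released.
- **Tray:** its front wall is about 165 mm in front of the shelf edge.
- **Hook, jar and bystanders:** the hook is clear of tray and reader, the jar is upright, and the other things looked unmoved in the last pictures.

**Not seen directly:** the presence pin is hidden under the rack. That it is held down is inferred from the rack meeting the deck at the expected height, with about 10 N of contact force.

**Disagreements:** the wrist picture measured the rack 3–4 mm shorter and about 2 mm narrower than its stated size. The y position from the gripper after release read about 2–3 mm off from the picture.

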